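# Strip a salvaged channel in the toggle-clamp fixture and sort its fittings

### The arm

A 6-joint arm with a two-finger parallel gripper is mounted at the origin on the work surface. World frame = base frame: x ahead of the robot, y to its left, z up, the work surface at z = 0. Lengths are in m, angles in rad, forces in N, time in s.
With the tool pointing down it reaches from about 0.35 to 0.975 m from the base axis. Payload 4.9 kg.
Tool frame: the origin (TCP) lies at the very end of the fingers, on their centre line; the grasp point (between the pads) lies 19 mm behind it (manip.grip_depth is the distance from the TCP to the grasp point, in m); z points along the fingers, x is the direction in which the jaws open and shut, and the axes are right-handed (so a half turn about z gives the same grasp; the last joint's range is limited). The gripper opens to 85 mm and grips with 20 to 120 N. Pads are 22 mm wide; open, the fingers measure 114 mm over their backs; the gripper's body (76 mm by 85 mm) begins 54 mm behind the grasp point. The pads swing forward as they close: fully open they stand 13 mm farther back than shut.
Start: joints at [-1.24, 0.053, 1.613, -0, 1.476, -0.119], TCP at [0.272, -0.563, 0.231] pointing down, gripper open.
Joint ranges: [-3.01, 3.01], [-1.01, 2.22], [0.06, 2.58], [-1.02, 4.17], [0.09, 2.62], [-3.14, 3.14]. Speed limits (rad/s): [2.57, 2.57, 3.14, 3.14, 3.14, 3.14].

### API

Orientations are given as a unit quaternion [w, x, y, z].
In Python, from plant import manip gives the robot as it stands. The module is installed in compiled form; this text tells all that it offers.
- The arm moves only by the shell command python3 -m crank 'ROWS' [OPENING]. ROWS is JSON, a list of rows, each a list of 4 numbers: the shift along the tool's x, y, z in cm, then the turn about the tool's z in units of 6 degrees (1.0 is 6 degrees). A call has 1 to 10 rows; each row shifts and turns the commanded pose from where the row before left it, along the tool's axes as they then stand; what a row does not reach is not made up. A row lasts 1/12 s, in which the tool goes at most 41.7 mm and 7.16 degrees, less where a joint would pass 70% of its speed; a pose out of reach is approached as far as the arm can. A call with a gripper value outside its range is refused whole. OPENING is the opening, from 0 (shut) to 1 (fully open), set as the call begins (- or left out, the last holds). The fingers move at their own pace and stop on an object; the grip force is fixed at half the most. Time passes only in rows, so rows that do not move let the fingers close. It gives the time, the measured TCP pose, the force and the opening at its end, in the units of the state.
- manip.state(): the state, without advancing time (a new reading comes with each control period).
- manip.grab_frame(name): name is "scene" or "top" or "wrist"; returns a dict with "img" (400x640x3 uint8, red, green, blue), "intrinsics" (3x3 intrinsics, pixels), "position" and "orientation" of the camera in the world. Camera axes: x right, y up, looking along -z (the intrinsics and any distortion apply to the point x, -y, -z); pixel columns grow to the right and rows downward; lengths in m; the calibration is good to about 2 mm. A picture is of the moment at which its call begins. There is no depth.
- manip.job_done(): hands the job in, once; it reports no verdict.
The state is a dict: "time": time; "joint_pos": joint angles; "joint_vel": joint speeds; "joint_efforts": joint torques, N m; "tool_pos": TCP position; "tool_rot": TCP orientation; "contact_force": force on the tool from outside, world axes, zero at the start; "ft_torque": the same for the moment, N m; "gripper_width": opening from 0.0 (shut) to 1.0 (fully open).
Only numpy, scipy, OpenCV 4.12 (cv2) and the standard library are available. Lean on these libraries where they do the work, as an engineer would, in place of code of your own. Each camera call takes 0.05 s, during which the arm holds its last target.

### The job

Take the rusty steel channel, with its fittings still standing in it, out of the wooden tray and set it in the holding fixture between the side locators and up to the end stop, its plain end under the clamp, then swing the toggle clamp down onto it and over centre so that it locks. While the clamp holds the channel, pull out every fitting and sort them: hex bolts into the rectangular steel bin, eye bolts into the round tin. Then swing the clamp right back open, lay the bare channel flat in the wooden tray again, right way up, and leave the other things on the bench where they are.

Things in the scene. Friction and masses are not known exactly. Their poses are not given: they have to be found in the camera images.
- fixture: Fixed dark steel fixture lying crosswise; its x axis points to the robot's left (yaw within 9 degrees of that). Origin: centre of the underside. Base plate x -180 to 165 mm, y +-55, top z = 12. End stop at -x: face x = -162, top z = 38, 44 wide. Four side locators at x = -135 and 12 (each 22 long), inner faces y = +-26, tops z = 30. Toggle clamp at the +x end; see clamp_arm, handle_grip.
- nest (a point): Where the channel's origin belongs: on the base plate, midway between the locators (3 mm play each side), 2 mm short of touching the end stop. Axes as the fixture's; the channel's x axis must point the way of the fixture's x.
- clamp_arm (a joint): Clamp arm, rad: 0 open (standing up, leaning back), about 1.72 locked. In the fixture frame: riser and cheeks fill x 52 to 138 mm, up to z = 83; pivot at x = 96, z = 72; locked, the arm is a level bar 21 mm wide, z 64 to 80, reaching to x = 2; its spindle (top at z = 100) brings the rubber foot down at x = 11.
- clamp_link (a joint): Short link of the toggle, rad: 0 open, 2.605 with the linkage exactly on centre, 2.79 at its stop past centre (locked). The foot's rubber holds it there; short of centre the rubber pushes the clamp open again.
- clamp_foot: Rubber foot of the clamp's spindle, 18 mm across, 12 mm high; origin: centre of its underside. Gives up to 7 mm at 4.5 N/mm; presses the channel with about 15 N when locked.
- handle_grip (a point): Middle of the handle's black grip (68 mm long, 18 thick along fixture y, 16 the other way): pinch it across y. Fixture frame: open x = 198, z = 115 mm (leaning back 72 degrees), locked x = 70, z = 174 (upright); between, it keeps within 3 mm of a circle about x = 98, z = 61, radius 114. Under 2 N to move, 6 N to snap over centre, 9 N to pull out of lock; stays at either end.
- handle_end (a point): Free end of the clamp handle, on its axis, 26 mm beyond handle_grip: open at x = 223, z = 123 mm in the fixture frame, locked at x = 70, z = 200 mm.
- channel: Loose rusty steel channel, about 0.5 kg, an upside-down U: 190 mm long (x), 46 wide (y), 35 high; web 5 thick on top, 4 mm flanges down either side: grip it across the 46. Origin: centre of the underside, z up. Five 14 mm holes in the web at y = 0, x = -82, -52, -22, 8, 38, some or all with a fitting seated at z = 35; plain from there to the +x end (95). Starts in the tray.
- plain_end (a point): Top of the channel's plain end: channel frame (95, 0, 35) mm.
- bolt0: Loose zinc hex bolt, 60 g: round flange 25 mm across, 3 thick; above it a hex head 21 mm across flats, top at z = 15.5; shank 11.6 mm thick down to z = -27. Origin: on the axis, underside of the flange; z up out of the head. Stands in one of the channel's holes at the start (which one varies), or absent (None).
- bolt1: Loose zinc hex bolt, 60 g: round flange 25 mm across, 3 thick; above it a hex head 21 mm across flats, top at z = 15.5; shank 11.6 mm thick down to z = -27. Origin: on the axis, underside of the flange; z up out of the head. Stands in one of the channel's holes at the start (which one varies), or absent (None).
- bolt2: Loose zinc hex bolt, 60 g: round flange 25 mm across, 3 thick; above it a hex head 21 mm across flats, top at z = 15.5; shank 11.6 mm thick down to z = -27. Origin: on the axis, underside of the flange; z up out of the head. Stands in one of the channel's holes at the start (which one varies), or absent (None).
- eye0: Loose zinc eye bolt, 60 g: collar 19 mm across, 4 thick; on it an upright ring 28 mm outside, 12 inside, of 8 mm round bar, top at z = 30.5; shank 11.6 mm thick down to z = -27. Origin: on the axis, underside of the collar. The ring lies in its own x-z plane (thin along y), within 17 degrees of the channel's length. In one of the channel's holes at the start, or absent (None).
- eye1: Loose zinc eye bolt, 60 g: collar 19 mm across, 4 thick; on it an upright ring 28 mm outside, 12 inside, of 8 mm round bar, top at z = 30.5; shank 11.6 mm thick down to z = -27. Origin: on the axis, underside of the collar. The ring lies in its own x-z plane (thin along y), within 17 degrees of the channel's length. In one of the channel's holes at the start, or absent (None).
- steel_bin: Loose open rectangular grey steel bin for hex bolts, 0.45 kg: outside 130 mm (x) by 110 mm (y), 55 mm high, walls and floor 4 mm. Origin: centre of its underside. It and the tin may swap places.
- tin: Loose open round ribbed tin for eye bolts, 0.35 kg: 108 mm outside diameter, 75 mm high, wall 3.5 mm, floor 4 mm. Origin: centre of its underside.
- stock_tray: Fixed shallow wooden tray the channel comes from and goes back to: outside 250 mm (x) by 150 mm (y), rim 18 mm high and 8 mm thick, floor 8 mm above the bench. Origin: centre of its underside.
- spanner: Loose steel spanner lying on the bench, 200 mm long, 40 mm wide; not to be moved. Origin: middle of its underside, x along it.
- pulley: Loose iron belt pulley lying flat, 72 mm across, hub 28 mm high; not to be moved. Origin: centre of its underside.
- hammer: Loose hammer lying on the bench, 260 mm long, 60 mm wide head; not to be moved. Origin: middle of its underside, x along it.
- oil_bottle: Loose grey oil bottle standing, 52 mm across, 130 mm high; not to be moved. Origin: centre of its underside.
- nail_box: Loose cardboard box of nails, 60 by 85 by 40 mm high; not to be moved. Origin: centre of its underside.
- screwdriver: Loose wood-handled screwdriver lying, 200 mm long, handle 26 mm thick; not to be moved. Origin: middle of its underside, x along it.

How it is judged:
By the outcome, as a careful person would: the job done as asked, in the order asked, and still so for the second after the job is handed in, with the robot touching nothing.
Of bolt0, eye0, bolt1, bolt2, eye1 only 3 to 5 are there at a start; the rules pass over those that are not, and their reading is None.
At some moment in a run one of tin, steel_bin may be knocked a few centimetres aside while the robot is not near it.
It also fails if it takes over 210 s, if anything falls off the work surface, if the arm or the gripper's body presses on something with over 40 N, if the wrist force passes 120 N, or if a joint passes its speed limit or range.

## Working session

There is one attempt and no reset: what is moved stays moved. The work goes in short steps, Python scripts to look and compute and a shell command to move; the robot and the scene stay as the last step left them, time stands still between calls to the robot, and variables do not carry over. Pictures are saved under pics/ and viewed, and the job is handed in when it is done.

```bash
mkdir -p pics; ls; python3 - <<'E'
from plant import manip
import cv2
print(manip.state())
for n in ["scene","top","wrist"]:
    f=manip.grab_frame(n); cv2.imwrite(f"pics/a_{n}.png",f["img"][:,:,::-1]); print(n,f["intrinsics"],f["position"],f["orientation"],[k for k in f])
E
```

```text
pics
{'time': 0.0, 'joint_pos': array([-1.23996687e+00,  5.33771988e-02,  1.61430233e+00, -1.50603638e-05,
        1.47599096e+00, -1.18992596e-01]), 'joint_vel': array([-0.00040752,  0.00052781, -0.00051348,  0.00074115, -0.0005954 ,
        0.0011012 ]), 'joint_efforts': array([-4.66621696e-04, -3.93677723e+01, -3.70177460e+01, -1.79334693e-04,
        7.02415840e-03,  3.62197525e-06]), 'tool_pos': array([ 0.27154966, -0.56223233,  0.23004543]), 'tool_rot': array([-6.47011074e-04,  8.46996177e-01, -5.31597965e-01, -8.12881626e-04]), 'contact_force': array([-0.66034763,  0.01074774,  0.20496618]), 'ft_torque': array([ 0.00422498, -0.01666151,  0.01762758]), 'gripper_width': 1.0027589402428656}
scene [[420.50554908   0.         319.37246925]
 [  0.         420.50554908 201.72577678]
 [  0.           0.           1.        ]] [1.24687381 0.01800676 1.23973337] [0.66457649 0.20234784 0.20960433 0.68808391] ['img', 'intrinsics', 'position', 'orientation']
top [[429.15816911   0.         315.76200619]
 [  0.         429.15816911 197.34336683]
 [  0.           0.           1.        ]] [ 0.41180097 -0.00479872  1.27082781] [-0.70672228 -0.02374602  0.02100115  0.70678051] ['img', 'intrinsics', 'position', 'orientation']
wrist [[325.84544832   0.         317.19525105]
 [  0.         325.84544832 193.87922383]
 [  0.           0.           1.        ]] [ 0.344359   -0.52671875  0.37384365] [ 0.83636331 -0.13520991  0.08605974 -0.52422172] ['img', 'intrinsics', 'position', 'orientation']
```

View pics/a_scene.png

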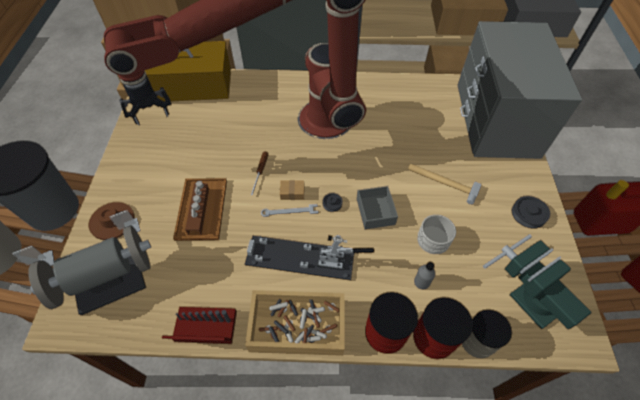

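View pics/a_top.png

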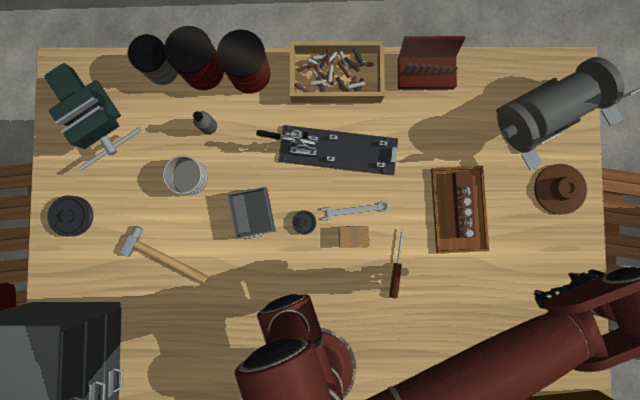

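View pics/a_wrist.png

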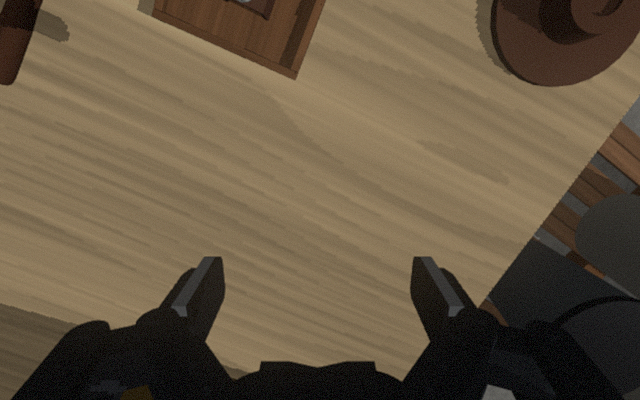

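The top view has world +x pointing up and +y to the left. The tray is near px (460,208), the fixture near (338,150), the bin near (251,212) and the tin near (186,175). Next I'll write helpers and zoom in.

```bash
cat > h.py <<'E'
from plant import manip
import numpy as np, cv2
from scipy.spatial.transform import Rotation as R
def rot(q): return R.from_quat([q[1],q[2],q[3],q[0]]).as_matrix()
def ray(f,u,v):
    d=np.linalg.inv(f["intrinsics"])@np.array([u,v,1.]); return rot(f["orientation"])@np.array([d[0],-d[1],-d[2]])
def pt(f,u,v,z):
    d=ray(f,u,v);p=np.array(f["position"]);return p+d*(z-p[2])/d[2]
def proj(f,P):
    c=rot(f["orientation"]).T@(np.array(P)-f["position"]); k=f["intrinsics"]@np.array([c[0],-c[1],-c[2]]); return k[:2]/k[2]
def tri(f1,a,f2,b):
    p1,p2=np.array(f1["position"]),np.array(f2["position"]);d1,d2=ray(f1,*a),ray(f2,*b)
    d1/=np.linalg.norm(d1);d2/=np.linalg.norm(d2)
    s=np.linalg.lstsq(np.c_[d1,-d2],p2-p1,rcond=None)[0];A=p1+s[0]*d1;B=p2+s[1]*d2
    return (A+B)/2,np.linalg.norm(A-B)
def save(f,name,box=None,k=1):
    im=f["img"][:,:,::-1]
    if box: im=im[box[1]:box[3],box[0]:box[2]]
    cv2.imwrite(f"pics/{name}.png",cv2.resize(im,None,fx=k,fy=k,interpolation=cv2.INTER_CUBIC))
def tool():
    s=manip.state();M=rot(s["tool_rot"]);return s["tool_pos"],M
def show():
    s=manip.state();p,M=tool()
    print("t",round(s["time"],2),"tcp",np.round(p*1000,1),"jaw yaw",round(np.degrees(np.arctan2(M[1,0],M[0,0])),2),"zax",np.round(M[:,2],4),"F",np.round(s["contact_force"],1),"w",round(s["gripper_width"],3))
def rows(P,yaw=None):
    """total shift along tool axes in cm if yaw turned first, and turn units"""
    p,M=tool();cur=np.degrees(np.arctan2(M[1,0],M[0,0]));
    t=0
    if yaw is not None:
        t=(yaw-cur+90)%180-90
    # tool z down: positive turn about tool z lowers world yaw
    d=np.array(P)-p
    print("shift in current axes cm",np.round(M.T@d*100,2),"turn units",round(-t/6,3), "axes after turn cm",np.round((M@R.from_euler('z',-t,degrees=True).as_matrix()).T@d*100,2))
E
python3 - <<'E'
from h import *
f=manip.grab_frame("top"); 
save(f,"tray",(420,150,500,260),5);save(f,"fix",(250,110,410,190),5)
E
```

```text
(no output)
```

View pics/tray.png

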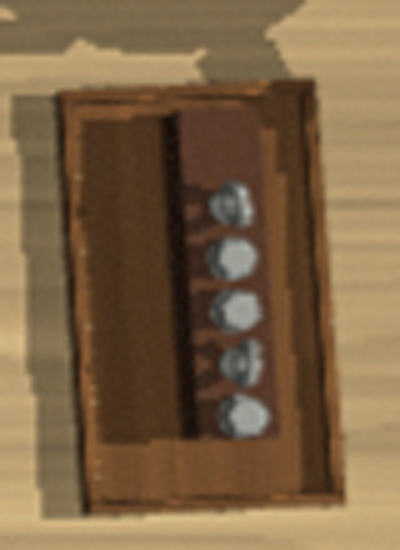

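View pics/fix.png

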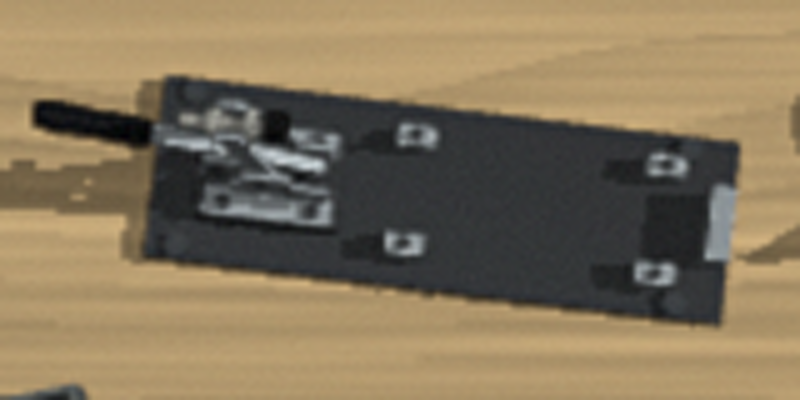

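The tray crop shows five fittings. From the plain end, which points to world +x, they are eye, bolt, bolt, eye, bolt. The fixture plate corners in the crop are about (165,75), (740,143), (722,325) and (148,258), with the clamp at the left end, so fixture x points to +y.

```bash
python3 - <<'E'
from h import *
f=manip.grab_frame("top")
def C(x,y,k,ox,oy): return (ox+(x+.5)/k-.5,oy+(y+.5)/k-.5)
P=[pt(f,*C(x,y,5,250,110),.012) for x,y in [(165,75),(740,143),(722,325),(148,258)]]
for p in P: print(np.round(p*1000,1))
c=np.mean(P,0);print("len",np.linalg.norm(P[0]-P[1]),np.linalg.norm(P[3]-P[2]),"wid",np.linalg.norm(P[0]-P[3]),np.linalg.norm(P[1]-P[2]))
ax=(P[0]-P[1]+P[3]-P[2]);yaw=np.arctan2(ax[1],ax[0]);print("yaw",np.degrees(yaw),"centre",c)
print("channel")
Q=[pt(f,*C(x,y,5,420,150),.043)*1000 for x,y in [(178,112),(258,110),(277,438),(188,440)]]
print(np.round(Q,1))
print("tray",[np.round(pt(f,*C(x,y,5,420,150),.018)*1000,1) for x,y in [(57,92),(315,80),(345,502),(85,515)]])
# bin, tin
for n,uv,z in [("bin",[(228,191),(267,187),(274,232),(234,238)],.055)]:
    print(n,[np.round(pt(f,*q,z)*1000,1) for q in uv])
print("tin",pt(f,186,175,.075)*1000)
E
```

```text
[708.2  98.7  12. ]
[ 667.1 -242.4   12. ]
[ 558.7 -230.5   12. ]
[598.7 108.2  12. ]
len 0.34350260823327794 0.3409926346972941 wid 0.10998455087733101 0.10907437759476857
yaw 83.19771462056607 centre [ 0.63317361 -0.06650442  0.012     ]
channel
[[ 562.5 -400.8   43. ]
 [ 563.7 -446.7   43. ]
 [ 375.9 -453.2   43. ]
 [ 374.7 -402.6   43. ]]
tray [array([ 577.4, -338.1,   18. ]), array([ 584.4, -489.5,   18. ]), array([ 338.2, -500.8,   18. ]), array([ 330.7, -350.2,   18. ])]
bin [array([507. , 249.5,  55. ]), array([518.4, 138.6,  55. ]), array([390.8, 117.9,  55. ]), array([373.9, 230.8,  55. ])]
tin [550.45496115 363.78491037  75.        ]
```

```bash
python3 - <<'E'
from h import *
show(); rows([.46,-.426,.23],92); print(manip.state()["joint_pos"])
E
```

```text
t 0.25 tcp [ 271.7 -562.5  230.7] jaw yaw -64.23 zax [-3.e-04  1.e-03 -1.e+00] F [ 0.6  0.1 -0.7] w 1.003
shift in current axes cm [ -4.11 -22.9    0.08] turn units 3.962 axes after turn cm [-12.99 -19.3    0.08]
[-1.23997396e+00  5.30244836e-02  1.61355931e+00  2.61145631e-05
  1.47602874e+00 -1.19016420e-01]
```

```bash
python3 -m crank '[[0,0,0,0.99],[0,0,0,0.99],[0,0,0,0.99],[0,0,0,0.99],[-2.5,-3.5,0,0],[-2.5,-3.5,0,0],[-2.5,-3.5,0,0],[-2.5,-3.5,0,0],[-2,-3.5,0,0],[-1,-1.8,0,0]]' 0.7; python3 -m crank '[[0,0,0,0],[0,0,0,0]]'; python3 - <<'E'
from h import *
show(); rows([.46,-.426,.23],92); f=manip.grab_frame("wrist");save(f,"w1");np.save("w1.npy",f,allow_pickle=True)
E
```

```text
time: 1.08
tool_pos: [0.4587, -0.4265, 0.2313]
tool_rot: [-0.001, 0.72, -0.693, 0.0]
contact_force: [-0.1, -0.3, -0.6]
gripper_width: 0.698
time: 1.25
tool_pos: [0.4565, -0.4286, 0.2311]
tool_rot: [0.0, 0.72, -0.694, -0.0]
contact_force: [-0.1, 0.8, -0.2]
gripper_width: 0.7
t 1.25 tcp [ 456.5 -428.6  231.1] jaw yaw -87.85 zax [-6.e-04  0.e+00 -1.e+00] F [-0.1  0.8 -0.2] w 0.7
shift in current axes cm [-0.25 -0.36  0.11] turn units 0.024 axes after turn cm [-0.25 -0.36  0.11]
```

View pics/w1.png

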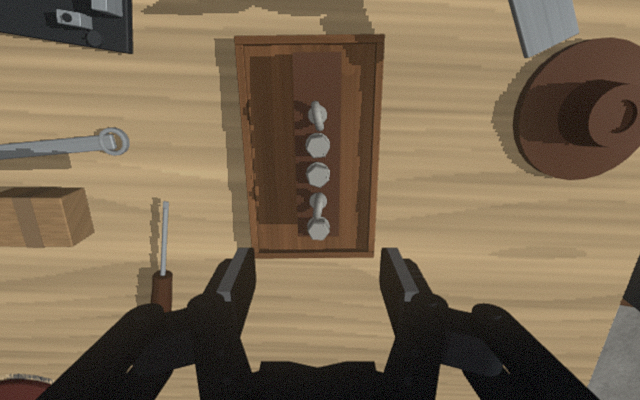

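The wrist view shows the channel from about (295,52)-(340,53) down to (298,237)-(339,237).

```bash
python3 - <<'E'
from h import *
f=np.load("w1.npy",allow_pickle=True).item()
save(f,"w1c",(230,30,390,260),2.5)
for uv in [(295,52),(340,53),(339,237),(298,237)]: print(np.round(pt(f,*uv,.043)*1000,1))
for uv in [(318,147),(318,174),(318,229)]: print("bolt",np.round(pt(f,*uv,.0585)*1000,1))
print(f["position"])
E
```

```text
[ 565.7 -403.2   43. ]
[ 566.4 -445.3   43. ]
[ 376.3 -455.7   43. ]
[ 374.5 -409.7   43. ]
bolt [ 479.8 -428.1   58.5]
bolt [ 452.6 -429.1   58.5]
bolt [ 392.3 -431.5   58.5]
[ 0.53729439 -0.42511962  0.37465685]
```

View pics/w1c.png

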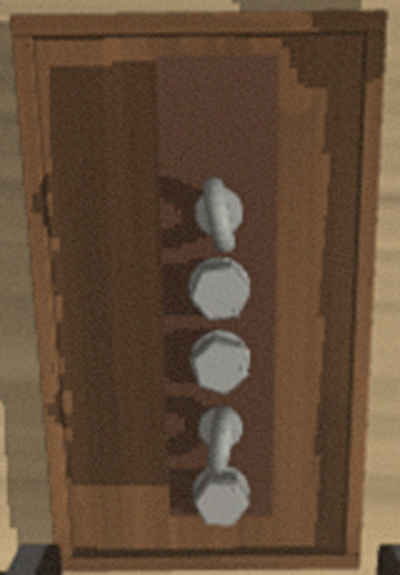

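```bash
python3 -m crank '[[0,-0.2,3.5,0],[0,0,3.5,0],[0,0,3.5,0],[0,0,3,0],[0,0,3,0],[0,0,2,0],[0,0,1.4,0],[0,0,1,0],[0,0,0,0],[0,0,0,0]]' 0.7; python3 - <<'E'
from h import *
show();  f=manip.grab_frame("wrist");save(f,"w2")
E
```

```text
time: 2.13
tool_pos: [0.4577, -0.4301, 0.0229]
tool_rot: [0.0, 0.719, -0.695, 0.0]
contact_force: [-0.8, -0.0, -0.5]
gripper_width: 0.698
t 2.13 tcp [ 457.7 -430.1   22.9] jaw yaw -88.03 zax [ 4.e-04 -6.e-04 -1.e+00] F [-0.8 -0.  -0.5] w 0.698
```

View pics/w2.png

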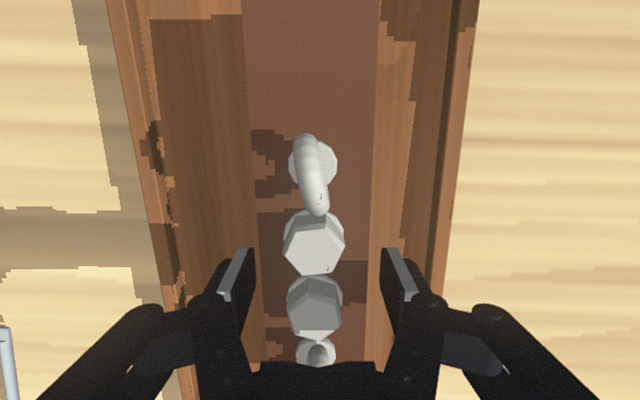

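The fingers straddle the channel centrally. Go down 10 mm and close.

```bash
python3 -m crank '[[0.1,0,0.5,-0.05],[0,0,0.5,0],[0,0,0,0]]'; python3 -m crank '[[0,0,0,0],[0,0,0,0],[0,0,0,0],[0,0,0,0],[0,0,0,0],[0,0,0,0]]' 0;  python3 -m crank '[[0,0,-0.5,0],[0,0,-1,0],[0,0,-1.5,0],[0,0,-1.5,0],[0,0,0,0],[0,0,0,0]]'; python3 - <<'E'
from h import *
show();  f=manip.grab_frame("wrist");save(f,"w3")
E
```

```text
time: 2.43
tool_pos: [0.4578, -0.4302, 0.0121]
tool_rot: [-0.0, 0.721, -0.693, -0.0]
contact_force: [0.3, 0.4, 0.2]
gripper_width: 0.698
time: 2.93
tool_pos: [0.458, -0.43, 0.0126]
tool_rot: [-0.0, 0.721, -0.693, -0.0]
contact_force: [-0.2, 2.8, 3.4]
gripper_width: 0.53
time: 3.43
tool_pos: [0.4589, -0.4318, 0.0599]
tool_rot: [0.0, 0.721, -0.693, 0.002]
contact_force: [1.0, -0.4, -6.5]
gripper_width: 0.528
t 3.43 tcp [ 458.9 -431.8   59.9] jaw yaw -87.7 zax [ 0.003  -0.0038 -1.    ] F [ 1.  -0.4 -6.5] w 0.528
```

View pics/w3.png

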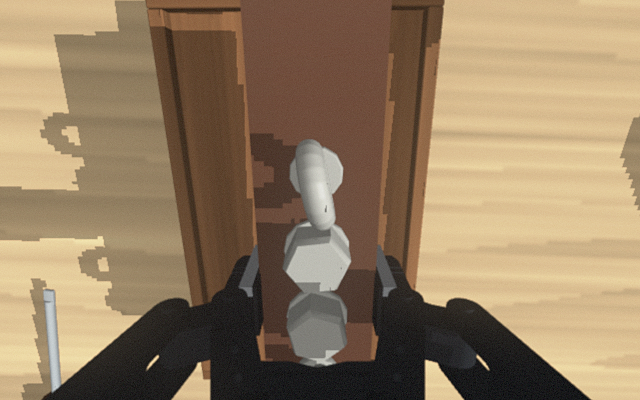

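```bash
python3 -m crank '[[0,0,-2.5,0],[0,0,-2.5,0],[0,0,-2.5,0],[0,0,-2,0],[0,0,0,-0.5],[0,0,0,-0.9],[0,0,0,-0.9],[0,0,0,-0.9],[0,0,0,-0.9],[0,0,0,-0.9]]';python3 -m crank '[[0,0,0,-0.9],[0,0,0,-0.9],[0,0,0,-0.9],[0,0,0,-0.9],[0,0,0,-0.9],[0,0,0,-0.9],[0,0,0,-0.9],[0,0,0,-0.9],[0,0,0,-0.9],[0,0,0,-0.4]]';python3 -m crank '[[0,0,0,0],[0,0,0,0],[0,0,0,0]]'; python3 - <<'E'
from h import *
show(); rows([.6249,-.1361,.15],-6.8)
E
```

```text
time: 4.32
tool_pos: [0.4572, -0.4297, 0.1508]
tool_rot: [-0.0, 0.877, -0.48, -0.001]
contact_force: [-0.3, 0.2, -7.9]
gripper_width: 0.526
time: 5.15
tool_pos: [0.4572, -0.4297, 0.1508]
tool_rot: [-0.001, 0.998, -0.056, -0.001]
contact_force: [-0.7, 0.5, -7.1]
gripper_width: 0.527
time: 5.4
tool_pos: [0.4575, -0.43, 0.1516]
tool_rot: [-0.0, 0.998, -0.059, -0.0]
contact_force: [1.0, -0.1, -6.4]
gripper_width: 0.526
t 5.4 tcp [ 457.5 -430.   151.6] jaw yaw -6.75 zax [-8.e-04  9.e-04 -1.e+00] F [ 1.  -0.1 -6.4] w 0.526
shift in current axes cm [ 13.17 -31.15   0.17] turn units 0.009 axes after turn cm [ 13.14 -31.17   0.17]
```

```bash
python3 -m crank '[[0.7,-1.5,0,0],[1.3,-3,0,0],[1.5,-3.5,0,0],[1.5,-3.5,0,0],[1.5,-3.5,0,0],[1.5,-3.5,0,0],[1.5,-3.5,0,0],[1.5,-3.5,0,0],[1.4,-3.3,0,0],[0.8,-2.4,0,0]]';python3 -m crank '[[0,0,0,0],[0,0,0,0],[0,0,0,0],[0,0,0,0]]'; python3 - <<'E'
from h import *
show(); rows([.6249,-.1361,.15],-6.8)
f=manip.grab_frame("wrist");save(f,"w4");np.save("w4.npy",f,allow_pickle=True)
f=manip.grab_frame("top");save(f,"t4",(250,110,410,190),5);np.save("t4.npy",f,allow_pickle=True)
E
```

```text
time: 6.23
tool_pos: [0.6266, -0.1328, 0.1523]
tool_rot: [-0.001, 0.998, -0.058, 0.0]
contact_force: [-0.6, 0.2, -7.0]
gripper_width: 0.526
time: 6.57
tool_pos: [0.6248, -0.1368, 0.1521]
tool_rot: [0.0, 0.998, -0.059, -0.0]
contact_force: [0.6, -0.4, -7.2]
gripper_width: 0.527
t 6.57 tcp [ 624.8 -136.8  152.1] jaw yaw -6.77 zax [-5.e-04 -3.e-04 -1.e+00] F [ 0.6 -0.4 -7.2] w 0.527
shift in current axes cm [ 0.   -0.07  0.21] turn units 0.005 axes after turn cm [ 0.   -0.07  0.21]
```

View pics/w4.png

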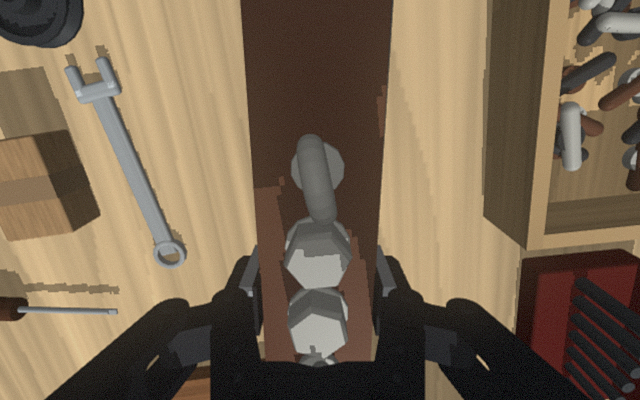

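View pics/t4.png

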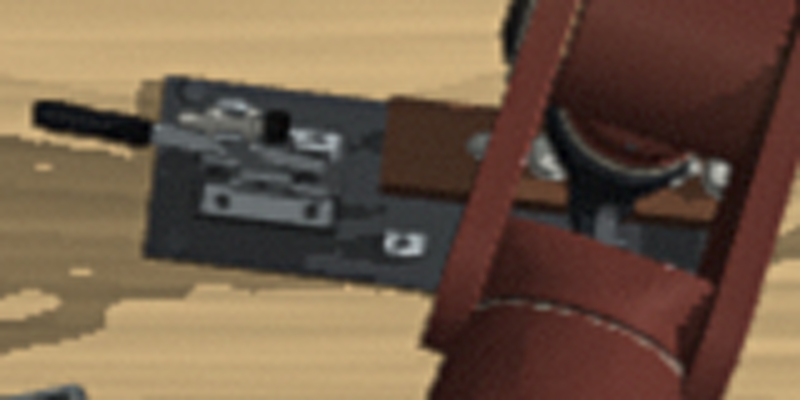

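The wrist view shows the channel hiding the fixture below it. The top view shows the plain end at crop (387,97)-(381,190). I'll check the nest pose against the locators and the plain end.

```bash
python3 - <<'E'
from h import *
def C(x,y,k=5,ox=250,oy=110): return (ox+(x+.5)/k-.5,oy+(y+.5)/k-.5)
f=np.load("t4.npy",allow_pickle=True).item()
a=np.radians(83.2);ax=np.array([np.cos(a),np.sin(a),0]);ay=np.array([-np.sin(a),np.cos(a),0]);o=np.array([.6341,-.0591,0])
def F(p): d=p-o; return np.round([1000*d@ax,1000*d@ay,p[2]*1000],1)
for x,y in [(418,135),(405,243),(667,165),(655,272)]: print("loc",F(pt(f,*C(x,y),.030)))
for x,y in [(722,186),(711,260)]: print("stop",F(pt(f,*C(x,y),.038)))
for x,y in [(387,97),(381,187)]: p=pt(f,*C(x,y),.1827);print("end",np.round(p*1000,1),F(p))
w=np.load("w4.npy",allow_pickle=True).item()
for uv in [(320,270),(318,330)]: p=pt(w,*uv,.198); print("bolt",np.round(p*1000,1),F(p))
for uv in [(256,230),(385,230),(245,30),(391,30)]: p=pt(w,*uv,.1827); print("edge",np.round(p*1000,1),F(p))
s=proj(w,[0.636,-.04,.1827]);print(s)
E
```

```text
loc [ 12.2 -33.   30. ]
loc [12.3 31.1 30. ]
loc [-134.2  -32.5   30. ]
loc [-134.1   30.8   30. ]
stop [-166.2  -22.4   38. ]
stop [-164.5   21.3   38. ]
end [656.5 -29.4 182.7] [ 32.1 -18.7 182.7]
end [609.9 -26.3 182.7] [ 29.7  28.  182.7]
bolt [ 627.8 -115.3  198. ] [-56.6  -0.4 198. ]
bolt [ 624.2 -140.3  198. ] [-81.8   0.3 198. ]
edge [ 604.7 -104.6  182.7] [-48.7  23.9 182.7]
edge [ 653.3 -110.3  182.7] [-48.6 -25.1 182.7]
edge [613.3 -36.6 182.7] [ 19.9  23.3 182.7]
edge [658.7 -42.  182.7] [ 19.9 -22.4 182.7]
[318.25585522  32.54236466]
```

```bash
python3 -m crank '[[0,0,1.5,0],[0,0,3,0],[0,0,3,0],[0,0,2,0],[0,0,0.6,0],[0,0,0,0],[0,0,0,0],[0,0,0,0]]'; python3 - <<'E'
from h import *
show(); 
f=manip.grab_frame("wrist");save(f,"w5",(160,0,480,250),2.5);np.save("w5.npy",f,allow_pickle=True)
f=manip.grab_frame("scene");save(f,"s5",(230,210,400,300),4.5);np.save("s5.npy",f,allow_pickle=True)
E
```

```text
time: 7.33
tool_pos: [0.627, -0.1366, 0.0536]
tool_rot: [0.001, 0.998, -0.059, 0.002]
contact_force: [1.1, -0.5, -6.8]
gripper_width: 0.528
t 7.33 tcp [ 627.  -136.6   53.6] jaw yaw -6.71 zax [ 0.004  -0.0013 -1.    ] F [ 1.1 -0.5 -6.8] w 0.528
```

View pics/w5.png

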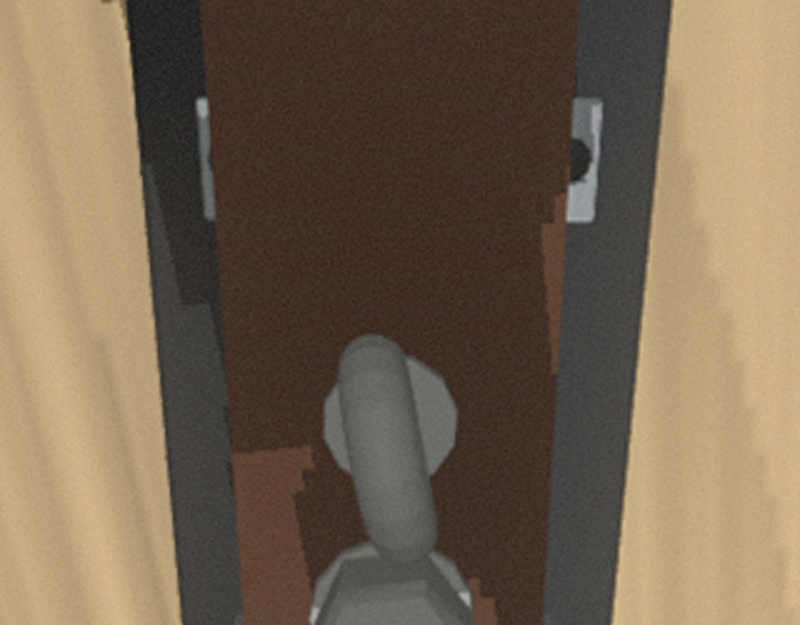

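View pics/s5.png

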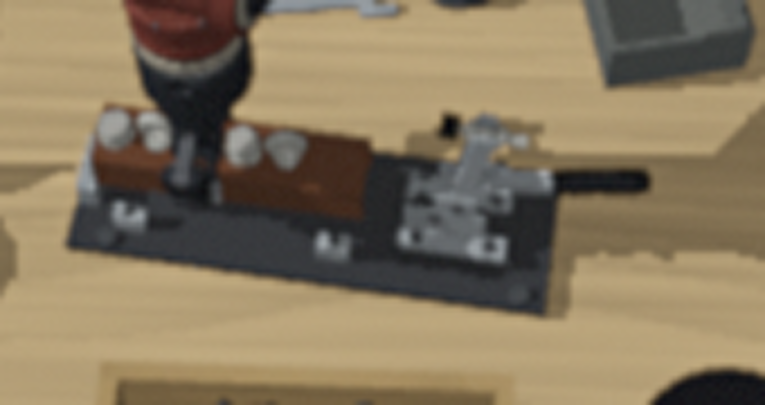

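```bash
python3 -m crank '[[0.05,0,0,0.115],[0,0,0.5,0],[0,0,1,0],[0,0,0,0],[0,0,0,0],[0,0,0,0]]'; python3 - <<'E'
from h import *
show(); 
f=manip.grab_frame("wrist");save(f,"w6",(160,0,480,250),2.5);np.save("w6.npy",f,allow_pickle=True)
E
```

```text
time: 7.93
tool_pos: [0.6253, -0.1357, 0.0357]
tool_rot: [-0.0, 0.998, -0.064, -0.001]
contact_force: [-0.2, 0.1, -7.8]
gripper_width: 0.528
t 7.93 tcp [ 625.3 -135.7   35.7] jaw yaw -7.38 zax [-1.5e-03  6.0e-04 -1.0e+00] F [-0.2  0.1 -7.8] w 0.528
```

View pics/w6.png

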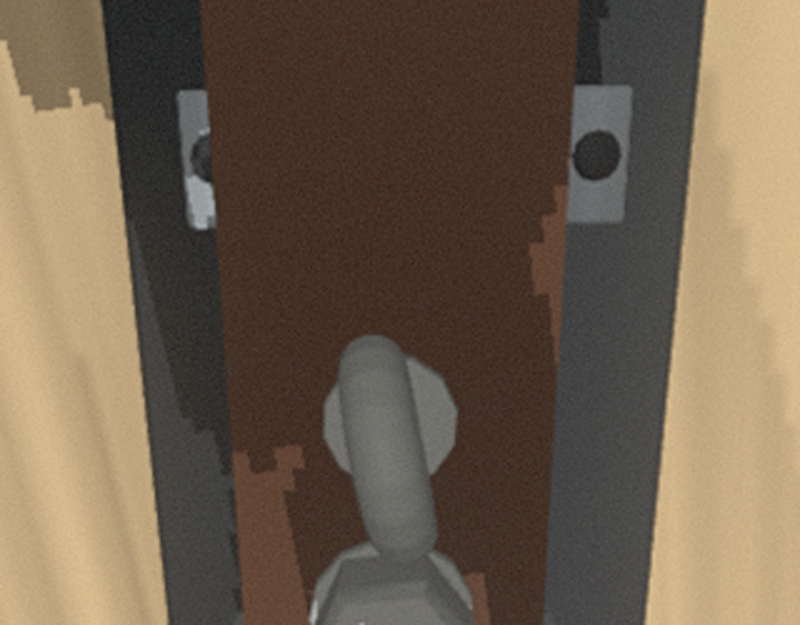

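```bash
python3 -m crank '[[0.26,0,0,0],[0,0,0,0],[0,0,0,0],[0,0,0,0]]'; python3 - <<'E'
from h import *
show(); 
f=np.load("w6.npy",allow_pickle=True).item()
a=np.radians(82.6);ax=np.array([np.cos(a),np.sin(a),0]);tcp=np.array([.6253,-.1357,0])
for uv in [(160+600/2.5,155/2.5),(160+205/2.5,158/2.5)]:
    p=pt(f,*uv,.03);print(p*1000,(p-tcp)@ax*1000)
s=np.load("s5.npy",allow_pickle=True).item();save(s,"s5b",(235,225,285,270),12)
f=manip.grab_frame("wrist");save(f,"w7",(160,0,480,250),2.5)
E
```

```text
time: 8.32
tool_pos: [0.6284, -0.1362, 0.0364]
tool_rot: [-0.0, 0.998, -0.064, 0.0]
contact_force: [0.4, -0.1, -7.0]
gripper_width: 0.531
t 8.32 tcp [ 628.4 -136.2   36.4] jaw yaw -7.38 zax [ 1.e-04  0.e+00 -1.e+00] F [ 0.4 -0.1 -7. ] w 0.531
[671.27841765 -49.73997978  30.        ] 91.16589089919977
[604.47004094 -41.61267416  30.        ] 90.62088077805414
```

View pics/w7.png

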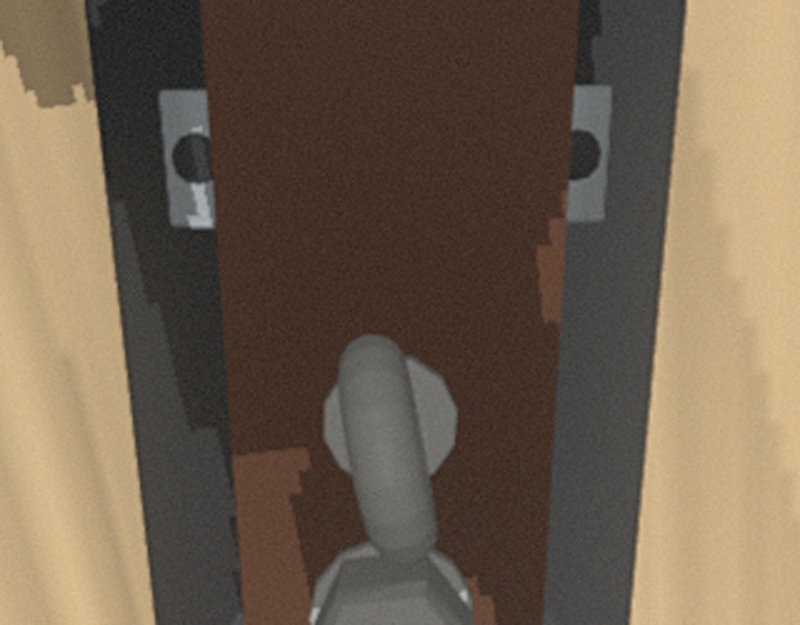

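```bash
python3 -m crank '[[-0.1,-0.05,0,0],[0,0,0.5,0],[0,0,0.5,0],[0,0,0.5,0],[0,0,0.3,0],[0,0,0,0],[0,0,0,0],[0,0,0,0]]'; python3 - <<'E'
from h import *
show(); 
f=manip.grab_frame("wrist");save(f,"w8",(160,0,480,250),2.5)
E
```

```text
time: 9.03
tool_pos: [0.6274, -0.1356, 0.0182]
tool_rot: [-0.0, 0.998, -0.064, -0.0]
contact_force: [-0.3, 0.0, -8.1]
gripper_width: 0.524
t 9.03 tcp [ 627.4 -135.6   18.2] jaw yaw -7.38 zax [-2.e-04  0.e+00 -1.e+00] F [-0.3  0.  -8.1] w 0.524
```

View pics/w8.png

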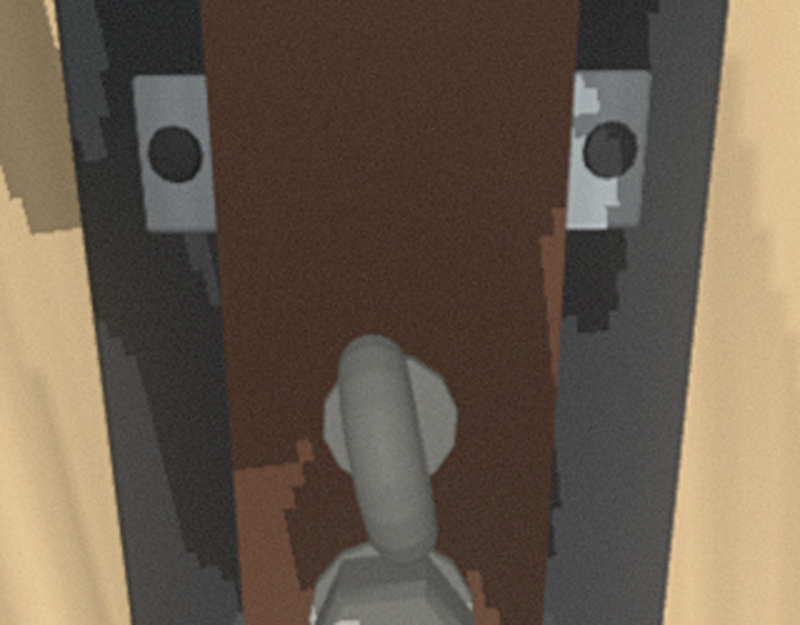

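Now it is centred between the locators. Lower the last 2 mm, then feel for the end stop.

```bash
python3 -m crank '[[0,0,0.15,0],[0,0,0,0],[0,0,0,0]]'; python3 -m crank '[[0,0.1,0,0],[0,0,0,0],[0,0,0,0]]'; python3 -m crank '[[0,0.1,0,0],[0,0,0,0],[0,0,0,0]]';python3 - <<'E'
from h import *
show(); 
E
```

```text
time: 9.33
tool_pos: [0.6274, -0.1356, 0.0168]
tool_rot: [-0.0, 0.998, -0.064, -0.0]
contact_force: [0.0, 0.0, -7.8]
gripper_width: 0.525
time: 9.58
tool_pos: [0.6273, -0.1367, 0.0169]
tool_rot: [0.0, 0.998, -0.064, 0.0]
contact_force: [0.0, 0.4, -7.4]
gripper_width: 0.53
time: 9.83
tool_pos: [0.6271, -0.1377, 0.0168]
tool_rot: [-0.0, 0.998, -0.064, 0.0]
contact_force: [0.0, 0.5, -7.3]
gripper_width: 0.528
t 9.83 tcp [ 627.1 -137.7   16.8] jaw yaw -7.39 zax [ 0.  0. -1.] F [ 0.   0.5 -7.3] w 0.528
```

```bash
python3 -m crank '[[0,0.1,0,0],[0,0,0,0],[0,0,0,0]]'; python3 -m crank '[[0,0.1,0,0],[0,0,0,0],[0,0,0,0]]'; python3 -m crank '[[0,0,0.05,0],[0,0,0,0],[0,0,0,0]]';python3 - <<'E'
from h import *
f=manip.grab_frame("scene");save(f,"s9",(230,210,400,300),4.5);np.save("s9.npy",f,allow_pickle=True)
E
```

```text
time: 10.08
tool_pos: [0.627, -0.1386, 0.0168]
tool_rot: [-0.0, 0.998, -0.064, -0.0]
contact_force: [0.4, 0.0, -7.0]
gripper_width: 0.527
time: 10.33
tool_pos: [0.6269, -0.1394, 0.0168]
tool_rot: [-0.0, 0.998, -0.064, -0.0]
contact_force: [0.7, 1.4, -7.9]
gripper_width: 0.526
time: 10.58
tool_pos: [0.6269, -0.1394, 0.0167]
tool_rot: [-0.0, 0.998, -0.064, -0.0]
contact_force: [-1.5, 2.2, -3.6]
gripper_width: 0.526
```

View pics/s9.png

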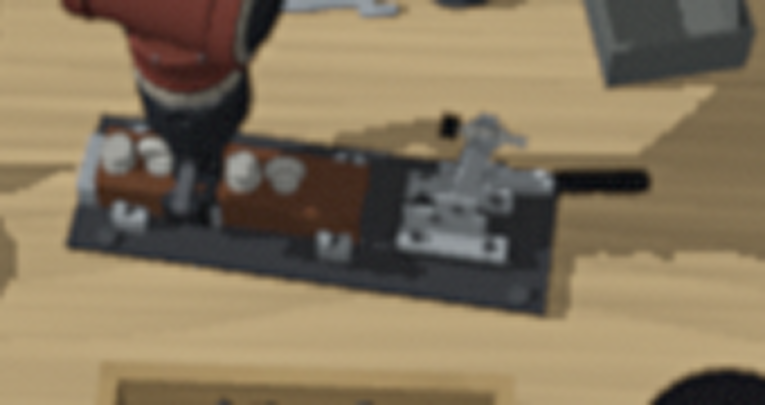

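Contact with the stop and the plate has begun (Fy +2.2, weight coming off). Back off 1.3 mm and release.

```bash
python3 -m crank '[[0,-0.13,0,0],[0,0,0.03,0],[0,0,0,0],[0,0,0,0]]';python3 -m crank '[[0,0,0,0],[0,0,0,0],[0,0,0,0],[0,0,0,0]]' 0.68; python3 - <<'E'
from h import *
show()
f=manip.grab_frame("wrist");save(f,"w10",(160,0,480,250),2.5)
E
```

```text
time: 10.97
tool_pos: [0.6273, -0.1388, 0.0167]
tool_rot: [0.0, 0.998, -0.064, 0.0]
contact_force: [-2.8, -0.8, 0.2]
gripper_width: 0.526
time: 11.3
tool_pos: [0.628, -0.1385, 0.0168]
tool_rot: [0.0, 0.998, -0.064, 0.001]
contact_force: [0.5, 0.4, -0.6]
gripper_width: 0.683
t 11.3 tcp [ 628.  -138.5   16.8] jaw yaw -7.38 zax [ 2.e-03 -5.e-04 -1.e+00] F [ 0.5  0.4 -0.6] w 0.683
```

View pics/w10.png

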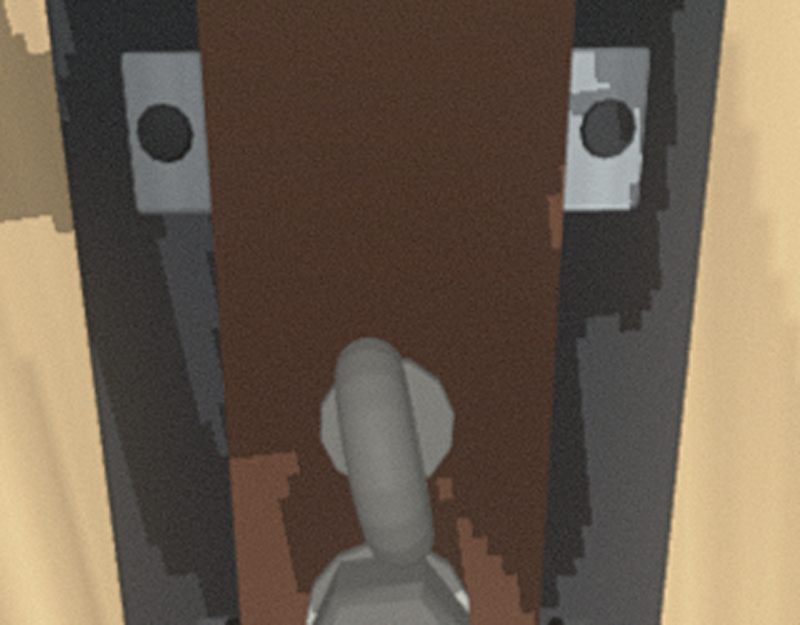

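```bash
python3 -m crank '[[0,0,-1,0],[0,0,-2.5,0],[0,0,-3,0],[0,0,-3,0],[0,0,-3,0],[0,0,-3,0],[0,0,-3,0],[0,0,-2,0],[0,0,0,0],[0,0,0,0]]'; python3 - <<'E'
from h import *
show()
t=manip.grab_frame("top");s=manip.grab_frame("scene")
save(t,"t11",(245,105,405,185),5);save(s,"s11",(230,210,400,300),4.5)
o=np.array([.6375,-.0589,0]);a=np.radians(82.8);ax=np.array([np.cos(a),np.sin(a),0]);ay=np.array([-np.sin(a),np.cos(a),0])
for fx,z in [(198,.115),(223,.123)]: 
    P=o+ax*fx/1000+[0,0,z];print(P,proj(t,P),proj(s,P))
print("bottle",pt(t,200,117,.13))
E
```

```text
time: 12.18
tool_pos: [0.628, -0.1385, 0.2237]
tool_rot: [0.001, 0.998, -0.064, 0.002]
contact_force: [0.5, 0.7, 0.5]
gripper_width: 0.681
t 12.18 tcp [ 628.  -138.5  223.7] jaw yaw -7.38 zax [ 0.0043 -0.0014 -1.    ] F [0.5 0.7 0.5] w 0.681
[0.66231598 0.13753871 0.115     ] [265.19826217 132.45874765] [366.1836971  250.34226768]
[0.66544931 0.16234158 0.123     ] [255.69366318 130.68978704] [374.82984561 250.30210799]
bottle [0.70140949 0.31202785 0.13      ]
```

View pics/t11.png

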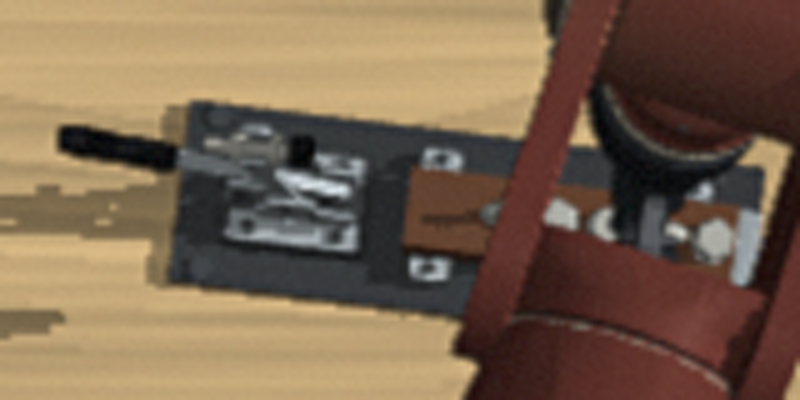

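View pics/s11.png

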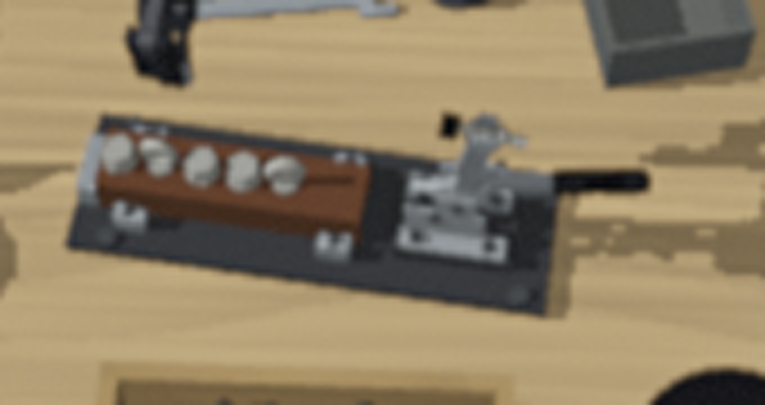

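```bash
python3 -m crank '[[0,-2,0,0],[0,-3.5,0,0],[0,-3.5,0,0],[0,-3.5,0,0],[0,-3.5,0,0],[0,-3.5,0,0],[0,-3.5,0,0],[0,-2.5,0,0],[0,-1.5,0,0],[0,0,0,0]]' 0.45; python3 -m crank '[[0,0,0,0],[0,0,0,0],[0,0,0,0]]'; python3 - <<'E'
from h import *
show(); rows([.6615,.135,.224],-7.3)
f=manip.grab_frame("wrist");save(f,"w12");np.save("w12.npy",f,allow_pickle=True)
for P in [(.6623,.1375,.115),(.6654,.1623,.123),(.6623,.1375,0)]: print(proj(f,P))
E
```

```text
time: 13.12
tool_pos: [0.6608, 0.1322, 0.2186]
tool_rot: [-0.0, 0.998, -0.063, -0.002]
contact_force: [0.7, -0.1, 0.3]
gripper_width: 0.445
time: 13.37
tool_pos: [0.6616, 0.1279, 0.2205]
tool_rot: [0.0, 0.998, -0.065, -0.0]
contact_force: [-0.3, 0.1, -0.2]
gripper_width: 0.451
t 13.37 tcp [661.6 127.9 220.5] jaw yaw -7.48 zax [-8.e-04 -5.e-04 -1.e+00] F [-0.3  0.1 -0.2] w 0.451
shift in current axes cm [-0.1  -0.7  -0.35] turn units -0.03 axes after turn cm [-0.1  -0.7  -0.35]
[317.36330967 180.80947982]
[317.18233752 151.66497811]
[317.44498785 152.45242582]
```

View pics/w12.png

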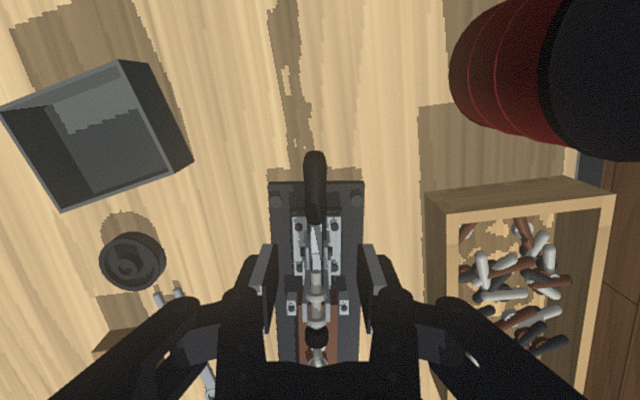

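The predicted handle end at (317,152) matches the observed end at (315,151). Descend on the grip.

```bash
python3 -m crank '[[-0.15,-0.9,0,0],[0,0,2,0],[0,0,3,0],[0,0,3,0],[0,0,2,0],[0,0,1.5,0],[0,0,0.8,0],[0,0,0,0],[0,0,0,0]]'; python3 - <<'E'
from h import *
show()
f=manip.grab_frame("wrist");save(f,"w13",(200,100,440,340),2.5)
E
```

```text
time: 14.17
tool_pos: [0.662, 0.1386, 0.0988]
tool_rot: [-0.0, 0.998, -0.064, 0.001]
contact_force: [-0.1, 0.4, -0.9]
gripper_width: 0.45
t 14.17 tcp [662.  138.6  98.8] jaw yaw -7.39 zax [ 1.e-03  2.e-04 -1.e+00] F [-0.1  0.4 -0.9] w 0.45
```

View pics/w13.png

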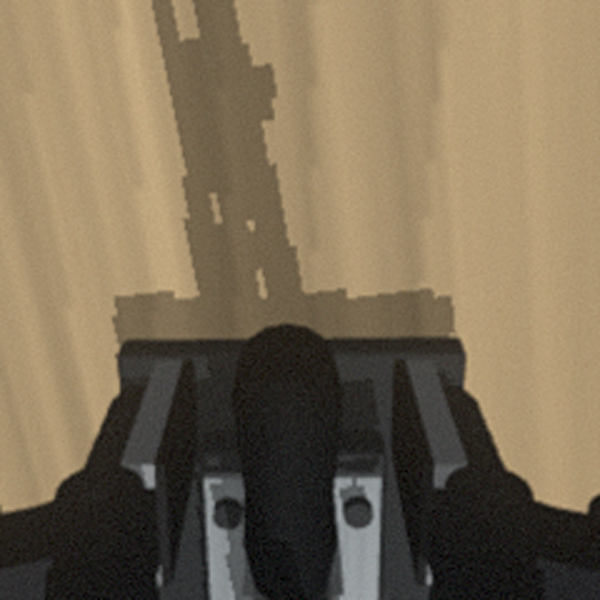

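The handle sits between the fingers, about 1 mm left of centre. Shift slightly and close.

```bash
python3 -m crank '[[-0.1,0,0.1,0],[0,0,0,0],[0,0,0,0],[0,0,0,0],[0,0,0,0],[0,0,0,0],[0,0,0,0]]' 0.1; python3 - <<'E'
from h import *
show()
import math
# waypoint deltas along circle about (98,61) r114 : tool y = -fix x, tool z = -z
th=np.radians(np.linspace(28.4,103.9,31));x=98+114*np.cos(th);z=61+114*np.sin(th)
for i in range(30): print(i, round(-(x[i+1]-x[i])/10,2), round(-(z[i+1]-z[i])/10,2), end=' | ')
E
```

```text
time: 14.8
tool_pos: [0.6611, 0.139, 0.0989]
tool_rot: [-0.0, 0.998, -0.064, 0.001]
contact_force: [-2.1, 1.3, 5.8]
gripper_width: 0.198
t 14.8 tcp [661.1 139.   98.9] jaw yaw -7.35 zax [ 2.e-03  3.e-04 -1.e+00] F [-2.1  1.3  5.8] w 0.198
0 0.25 -0.44 | 1 0.27 -0.42 | 2 0.28 -0.41 | 3 0.3 -0.4 | 4 0.32 -0.39 | 5 0.34 -0.37 | 6 0.35 -0.36 | 7 0.37 -0.34 | 8 0.38 -0.32 | 9 0.4 -0.31 | 10 0.41 -0.29 | 11 0.42 -0.27 | 12 0.43 -0.25 | 13 0.44 -0.23 | 14 0.45 -0.21 | 15 0.46 -0.19 | 16 0.47 -0.17 | 17 0.48 -0.15 | 18 0.48 -0.13 | 19 0.49 -0.11 | 20 0.49 -0.09 | 21 0.5 -0.07 | 22 0.5 -0.04 | 23 0.5 -0.02 | 24 0.5 0.0 | 25 0.5 0.02 | 26 0.5 0.04 | 27 0.5 0.07 | 28 0.49 0.09 | 29 0.49 0.11 |
```

```bash
python3 -m crank '[[0,0.25,-0.44,0],[0,0.27,-0.42,0],[0,0.28,-0.41,0],[0,0.3,-0.4,0],[0,0.32,-0.39,0],[0,0.34,-0.37,0],[0,0.35,-0.36,0],[0,0.37,-0.34,0],[0,0.38,-0.32,0],[0,0.4,-0.31,0]]';  python3 -m crank '[[0,0,0,0],[0,0,0,0]]'; python3 - <<'E'
from h import *
show()
f=manip.grab_frame("scene");save(f,"s14",(230,190,400,300),4.5)
E
```

```text
time: 15.63
tool_pos: [0.6572, 0.1076, 0.1349]
tool_rot: [-0.002, 0.998, -0.064, 0.002]
contact_force: [4.1, 4.4, -2.6]
gripper_width: 0.201
time: 15.8
tool_pos: [0.6571, 0.107, 0.1352]
tool_rot: [-0.001, 0.998, -0.064, 0.001]
contact_force: [3.1, 3.4, -0.4]
gripper_width: 0.201
t 15.8 tcp [657.1 107.  135.2] jaw yaw -7.38 zax [ 0.0028  0.0017 -1.    ] F [ 3.1  3.4 -0.4] w 0.201
```

View pics/s14.png

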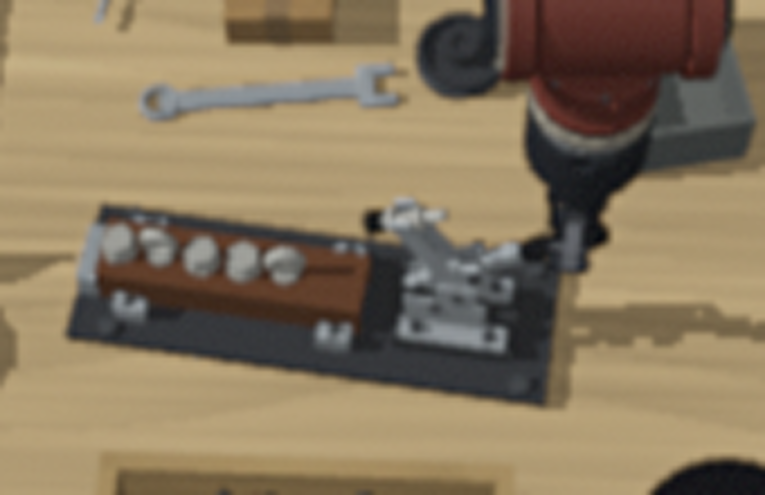

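The clamp arm is following. Continue.

```bash
python3 -m crank '[[0,0.41,-0.29,0],[0,0.42,-0.27,0],[0,0.43,-0.25,0],[0,0.44,-0.23,0],[0,0.45,-0.21,0],[0,0.46,-0.19,0],[0,0.47,-0.17,0],[0,0.48,-0.15,0],[0,0.48,-0.13,0],[0,0.49,-0.11,0]]';  python3 -m crank '[[0,0,0,0],[0,0,0,0]]'; python3 - <<'E'
from h import *
show()
f=manip.grab_frame("scene");save(f,"s15",(230,190,400,300),4.5)
E
```

```text
time: 16.68
tool_pos: [0.6515, 0.0618, 0.1541]
tool_rot: [-0.001, 0.998, -0.064, 0.002]
contact_force: [7.8, 3.8, -4.8]
gripper_width: 0.197
time: 16.85
tool_pos: [0.6514, 0.0611, 0.1542]
tool_rot: [-0.0, 0.998, -0.065, 0.001]
contact_force: [6.0, 1.0, -3.2]
gripper_width: 0.203
t 16.85 tcp [651.4  61.1 154.2] jaw yaw -7.43 zax [ 2.8e-03 -2.0e-04 -1.0e+00] F [ 6.   1.  -3.2] w 0.203
```

View pics/s15.png

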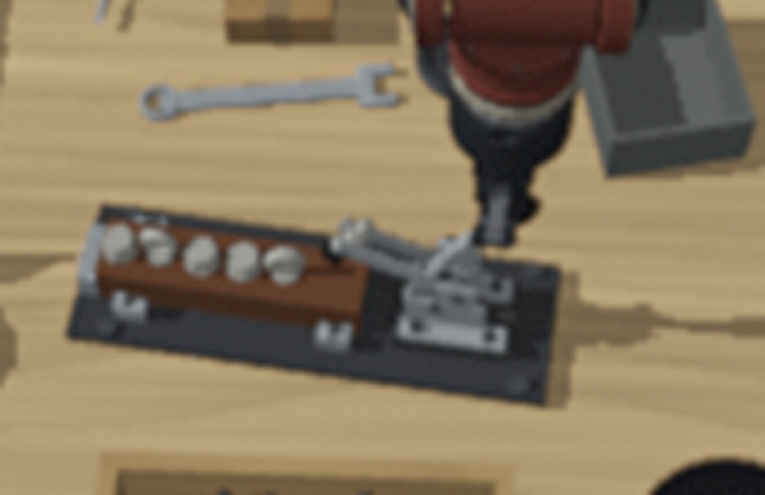

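```bash
python3 -m crank '[[0.02,0.49,-0.09,0],[0.02,0.5,-0.07,0],[0.02,0.5,-0.04,0],[0.02,0.5,-0.02,0],[0.02,0.5,0,0],[0.02,0.5,0.02,0],[0,0.5,0.04,0],[0,0.5,0.07,0],[0,0.49,0.09,0],[0,0.49,0.11,0]]';  python3 -m crank '[[0,0,0,0],[0,0,0,0]]'; python3 - <<'E'
from h import *
show()
f=manip.grab_frame("scene");save(f,"s16",(230,190,400,300),4.5)
E
```

```text
time: 17.73
tool_pos: [0.6458, 0.0135, 0.1542]
tool_rot: [-0.002, 0.998, -0.064, 0.001]
contact_force: [2.3, 8.9, 4.9]
gripper_width: 0.197
time: 17.9
tool_pos: [0.6457, 0.0132, 0.1541]
tool_rot: [-0.001, 0.998, -0.065, 0.001]
contact_force: [3.3, 5.6, 1.3]
gripper_width: 0.195
t 17.9 tcp [645.7  13.2 154.1] jaw yaw -7.43 zax [ 0.0013  0.0028 -1.    ] F [3.3 5.6 1.3] w 0.195
```

View pics/s16.png

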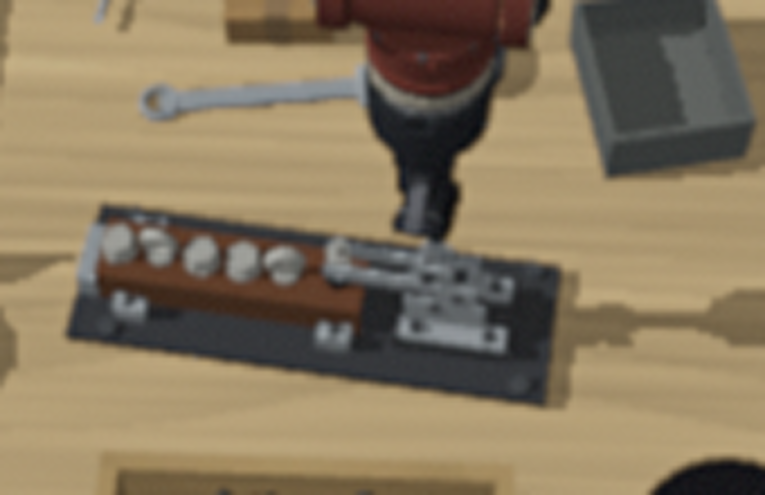

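```bash
python3 -m crank '[[0,0.3,0.07,0],[0,0.2,0.05,0],[0,0,0,0]]';python3 -m crank '[[0,0.2,0.04,0],[0,0.2,0.04,0],[0,0,0,0]]'; python3 - <<'E'
from h import *
show()
f=manip.grab_frame("scene");save(f,"s17",(230,190,400,300),4.5)
E
```

```text
time: 18.2
tool_pos: [0.6453, 0.0095, 0.1535]
tool_rot: [-0.003, 0.998, -0.064, 0.001]
contact_force: [2.5, 8.9, 3.0]
gripper_width: 0.2
time: 18.45
tool_pos: [0.6448, 0.0054, 0.1529]
tool_rot: [-0.002, 0.998, -0.064, 0.001]
contact_force: [2.0, 7.9, 4.0]
gripper_width: 0.197
t 18.45 tcp [644.8   5.4 152.9] jaw yaw -7.37 zax [ 0.0022  0.0047 -1.    ] F [2.  7.9 4. ] w 0.197
```

View pics/s17.png

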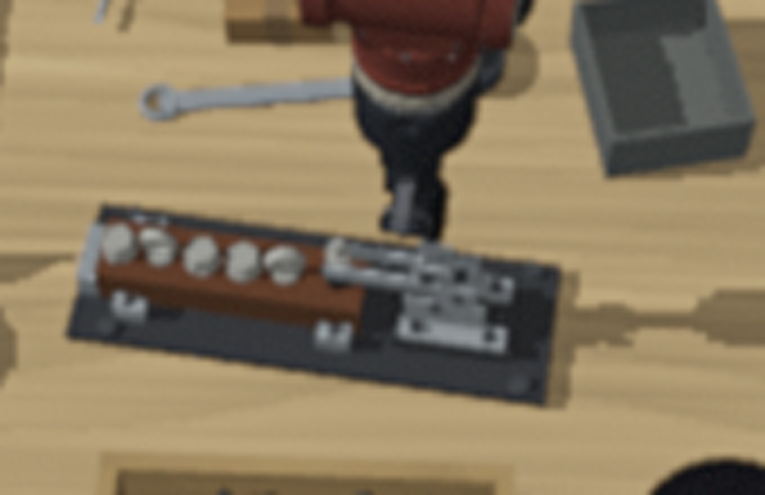

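```bash
python3 -m crank '[[0,0.2,0.05,0],[0,0.2,0.05,0],[0,0,0,0]]';python3 -m crank '[[0,0.2,0.05,0],[0,0.2,0.05,0],[0,0,0,0]]'; python3 - <<'E'
from h import *
show()
E
```

```text
time: 18.75
tool_pos: [0.6443, 0.0001, 0.1521]
tool_rot: [-0.001, 0.998, -0.064, 0.001]
contact_force: [-0.4, 4.6, 5.0]
gripper_width: 0.197
time: 19.0
tool_pos: [0.644, -0.0011, 0.1517]
tool_rot: [-0.004, 0.998, -0.065, 0.001]
contact_force: [1.3, 12.3, 6.3]
gripper_width: 0.197
t 19.0 tcp [644.   -1.1 151.7] jaw yaw -7.4 zax [ 0.0027  0.0078 -1.    ] F [ 1.3 12.3  6.3] w 0.197
```

```bash
python3 -m crank '[[0,0.2,0.03,0],[0,0,0,0],[0,0,0,0]]'; python3 -m crank '[[0,-0.5,0,0],[0,0,0,0],[0,0,0,0],[0,0,0,0],[0,0,0,0]]' 0.5; python3 - <<'E'
from h import *
show()
f=manip.grab_frame("scene");save(f,"s18",(230,190,400,300),4.5)
f=manip.grab_frame("wrist");save(f,"w18")
E
```

```text
time: 19.25
tool_pos: [0.644, -0.0016, 0.1516]
tool_rot: [-0.005, 0.998, -0.064, 0.001]
contact_force: [2.7, 15.7, 7.9]
gripper_width: 0.197
time: 19.67
tool_pos: [0.643, -0.0026, 0.1486]
tool_rot: [0.0, 0.998, -0.065, -0.001]
contact_force: [-0.3, 0.3, -0.2]
gripper_width: 0.501
t 19.67 tcp [643.   -2.6 148.6] jaw yaw -7.42 zax [-1.4e-03 -6.0e-04 -1.0e+00] F [-0.3  0.3 -0.2] w 0.501
```

View pics/s18.png

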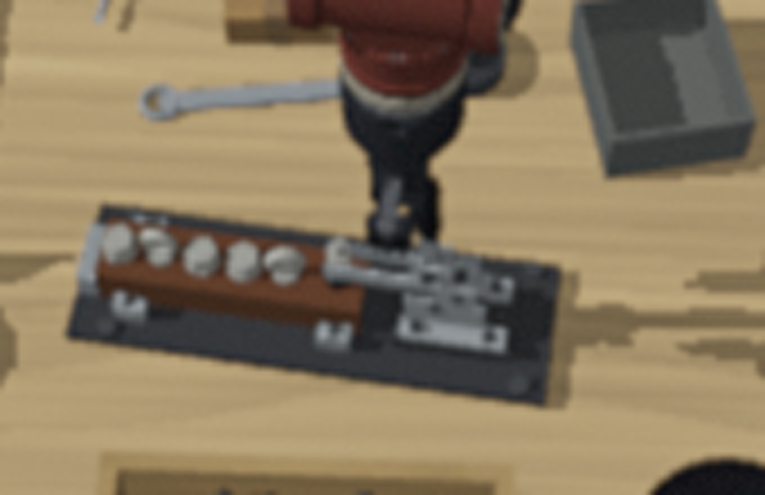

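View pics/w18.png

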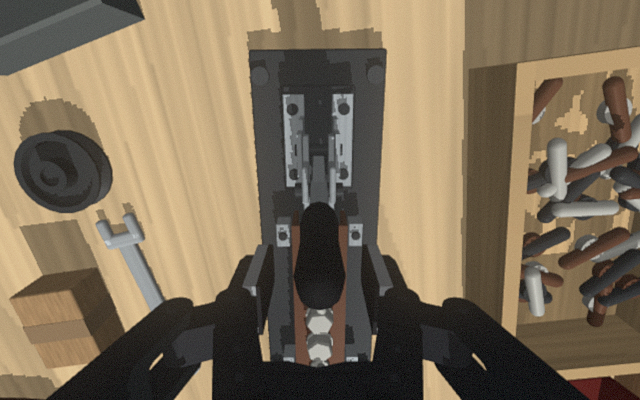

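```bash
python3 - <<'E'
from h import *
f=manip.grab_frame("wrist");
o=np.array([.6375,-.0589,0]);a=np.radians(82.8);ax=np.array([np.cos(a),np.sin(a),0])
for fx,z in [(70,.2),(70,.14),(70,.174),(60,.2),(12,.03),(165,.012)]: print(fx,z,proj(f,o+ax*fx/1000+[0,0,z]))
save(f,"w19",(220,150,420,350),3.5)
E
```

```text
70 0.2 [322.91958501 300.2379541 ]
70 0.14 [321.11497956 226.61965356]
70 0.174 [321.94945102 260.66164902]
60 0.2 [322.84344122 324.70708808]
12 0.03 [319.80539525 235.48381202]
165 0.012 [319.5857867   49.79304382]
```

View pics/w19.png

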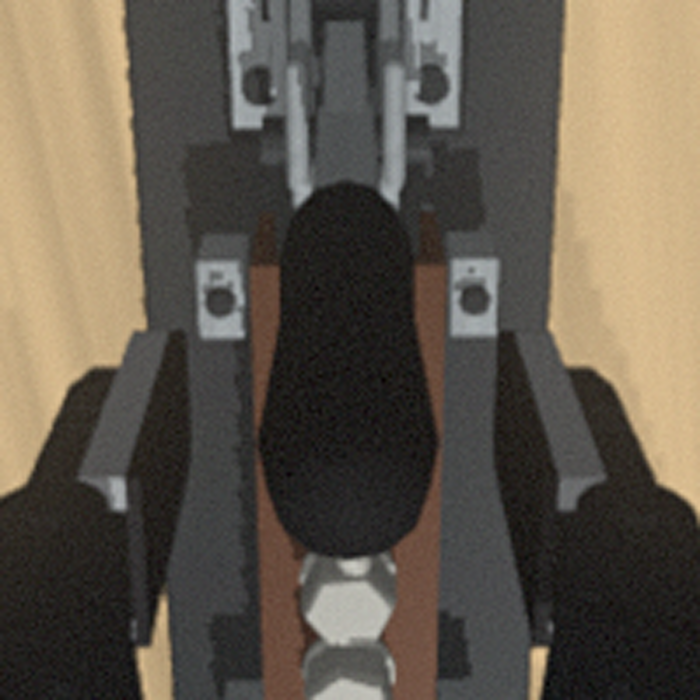

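The plate end and the locator match my fixture frame. The TCP ended about 13 mm past the handle, so the pads slid along it near the end. I'll grip it again centred and push to confirm it is against the locked stop.

```bash
python3 -m crank '[[0,-0.7,-0.2,0],[0,-0.6,-0.2,0],[0,0,0,0],[0,0,0,0],[0,0,0,0]]'; python3 -m crank '[[0,0,0,0],[0,0,0,0],[0,0,0,0],[0,0,0,0],[0,0,0,0],[0,0,0,0]]' 0.1;python3 -m crank '[[0,0.2,0,0],[0,0,0,0],[0,0,0,0]]';python3 -m crank '[[0,0.2,0,0],[0,0,0,0],[0,0,0,0]]'; python3 - <<'E'
from h import *
f=manip.grab_frame("scene");save(f,"s20",(300,200,380,280),8)
E
```

```text
time: 20.23
tool_pos: [0.6451, 0.0113, 0.1533]
tool_rot: [0.0, 0.998, -0.064, 0.0]
contact_force: [-0.4, 0.7, -0.4]
gripper_width: 0.498
time: 20.73
tool_pos: [0.6454, 0.0109, 0.1533]
tool_rot: [0.0, 0.998, -0.064, 0.0]
contact_force: [2.2, 0.0, -0.6]
gripper_width: 0.204
time: 20.98
tool_pos: [0.6454, 0.0104, 0.1532]
tool_rot: [-0.002, 0.998, -0.064, 0.001]
contact_force: [4.2, 4.1, -1.5]
gripper_width: 0.204
time: 21.23
tool_pos: [0.6453, 0.0099, 0.1531]
tool_rot: [-0.003, 0.998, -0.064, 0.001]
contact_force: [5.2, 7.6, -2.7]
gripper_width: 0.204
```

View pics/s20.png

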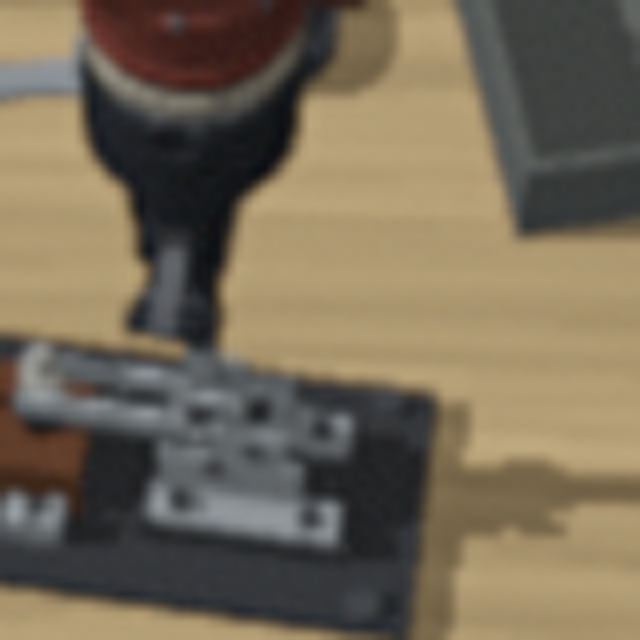

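```bash
python3 -m crank '[[0,0.2,0,0],[0,0.2,0,0],[0,0,0,0],[0,0,0,0]]';python3 -m crank '[[0,-0.8,0,0],[0,0,0,0],[0,0,0,0]]'; python3 -m crank '[[0,0,0,0],[0,0,0,0],[0,0,0,0],[0,0,0,0],[0,0,0,0]]' 0.5; python3 - <<'E'
from h import *
f=manip.grab_frame("wrist");save(f,"w21",(220,150,420,350),3.5)
E
```

```text
time: 21.62
tool_pos: [0.6451, 0.009, 0.153]
tool_rot: [-0.006, 0.998, -0.064, 0.001]
contact_force: [7.6, 17.0, -3.1]
gripper_width: 0.206
time: 21.87
tool_pos: [0.6454, 0.0109, 0.1533]
tool_rot: [0.0, 0.998, -0.064, 0.0]
contact_force: [3.8, -1.6, -0.7]
gripper_width: 0.206
time: 22.28
tool_pos: [0.6448, 0.0109, 0.1532]
tool_rot: [-0.0, 0.998, -0.065, -0.0]
contact_force: [0.5, -0.3, -0.3]
gripper_width: 0.499
```

View pics/w21.png

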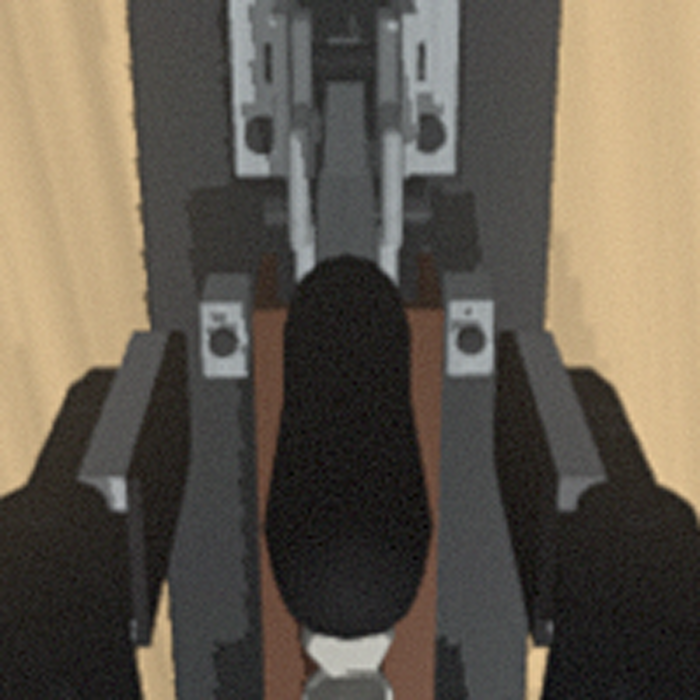

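The handle stands locked and centred in the pads. Rise, then view the channel from above.

```bash
python3 -m crank '[[0,0,-2,0],[0,0,-3,0],[0,0,-2,0],[0,1.5,0,0],[0,3,0,0],[0,3.5,0,0],[0,3.5,0,0],[0,3.5,0,0],[0,2,0,0],[0,0,0,0]]' ; python3 -m crank '[[0,0,0,0],[0,0,0,0],[0,0,0,0]]'; python3 - <<'E'
from h import *
show()
f=manip.grab_frame("wrist");save(f,"w22",(200,20,440,260),3);np.save("w22.npy",f,allow_pickle=True)
f=manip.grab_frame("scene");save(f,"s22")
o=np.array([.6369,-.0586,0]);a=np.radians(83.05);ax=np.array([np.cos(a),np.sin(a),0])
f=np.load("w22.npy",allow_pickle=True).item()
for c in (-82,-52,-22,8,38): print(c,(proj(f,o+ax*(c-66)/1000+[0,0,.0625])-[200,20])*3)
E
```

```text
time: 23.17
tool_pos: [0.622, -0.162, 0.2222]
tool_rot: [0.001, 0.998, -0.067, -0.001]
contact_force: [0.1, 0.2, 0.4]
gripper_width: 0.503
time: 23.42
tool_pos: [0.6232, -0.1566, 0.2228]
tool_rot: [-0.0, 0.998, -0.064, -0.0]
contact_force: [-0.2, -0.4, -0.0]
gripper_width: 0.5
t 23.42 tcp [ 623.2 -156.6  222.8] jaw yaw -7.31 zax [-5.e-04  5.e-04 -1.e+00] F [-0.2 -0.4 -0. ] w 0.5
-82 [359.69442505 604.86325552]
-52 [359.43471708 520.43670188]
-22 [359.15917862 430.86393473]
8 [358.86631677 335.65963217]
38 [358.55444479 234.27546626]
```

View pics/w22.png

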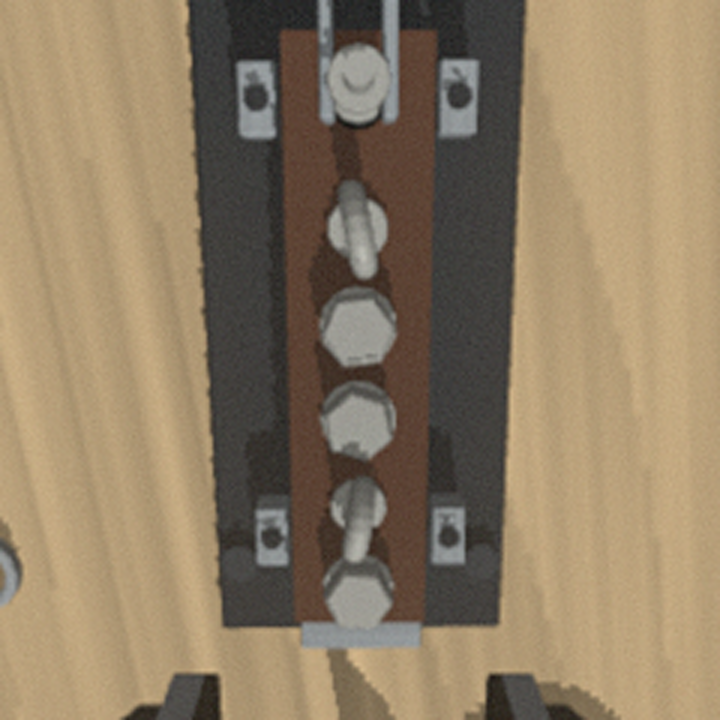

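View pics/s22.png

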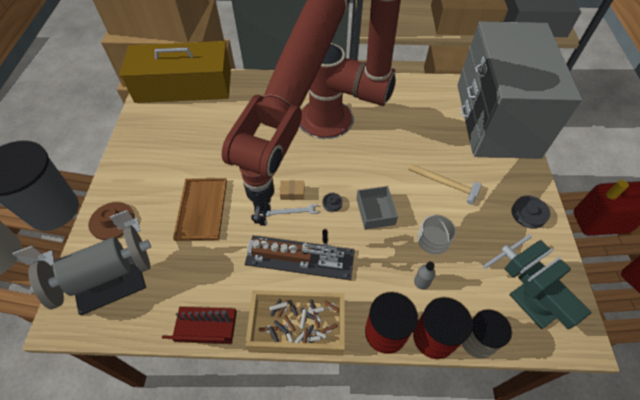

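The clamp foot sits on the plain end. The bolts are at holes 8, -22 and -82 and the eyes at 38 and -52. The rings are turned about +10.6° (eye at 38) and -7.6° (eye at -52). Pick the bolt at -22 first.

```bash
cat >> h.py <<'E'
O=np.array([.6369,-.0586,0]);A=np.radians(83.05);AX=np.array([np.cos(A),np.sin(A),0])
def fx(x,z): return O+AX*x/1000+np.array([0,0,z/1000])
E
python3 - <<'E'
from h import *
rows(fx(-85.5,52),-7)
E
```

```text
shift in current axes cm [ 0.15 -1.32 17.11] turn units -0.048 axes after turn cm [ 0.16 -1.32 17.11]
```

```bash
python3 -m crank '[[0.15,-0.7,2,0],[0,-0.6,3,0],[0,0,3.5,0],[0,0,3.5,0],[0,0,2.5,0],[0,0,1.5,0],[0,0,0.7,0],[0,0,0,0],[0,0,0,0],[0,0,0,0]]' 0.5; python3 - <<'E'
from h import *
show();rows(fx(-85.5,52),-7)
f=manip.grab_frame("wrist");save(f,"w23",(200,100,440,340),2.5)
E
```

```text
time: 24.35
tool_pos: [0.6282, -0.1453, 0.0589]
tool_rot: [0.001, 0.998, -0.064, 0.002]
contact_force: [0.3, -0.2, 0.3]
gripper_width: 0.502
t 24.35 tcp [ 628.2 -145.3   58.9] jaw yaw -7.36 zax [ 0.004  -0.0014 -1.    ] F [ 0.3 -0.2  0.3] w 0.502
shift in current axes cm [-0.19 -0.16  0.68] turn units -0.061 axes after turn cm [-0.19 -0.16  0.68]
```

View pics/w23.png

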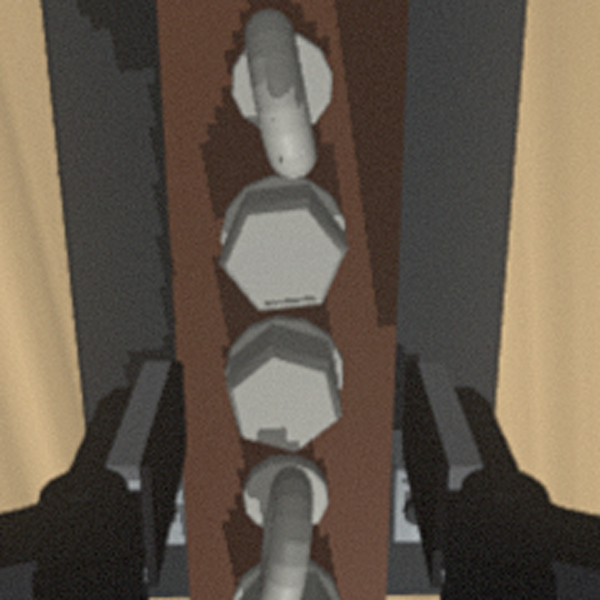

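```bash
python3 - <<'E'
from h import *
show()
f=manip.grab_frame("wrist");p,M=tool()
for dz in (0,.004): print((proj(f,p+[0,0,dz])-[200,100])*2.5)
u=(200+285/2.5,100+392/2.5); q=pt(f,*u,.0625); print(q, (q-O)@AX)
u=(200+284/2.5,100+255/2.5); q=pt(f,*u,.0625); print(q, (q-O)@AX)
E
```

```text
t 24.4 tcp [ 628.2 -145.4   58.9] jaw yaw -7.38 zax [ 0.0041 -0.0014 -1.    ] F [ 0.2 -0.7  0.2] w 0.501
[294.75027817 395.43793929]
[294.86980994 405.79925898]
[ 0.62646636 -0.14223928  0.0625    ] -0.0842872086980916
[ 0.62996829 -0.11424071  0.0625    ] -0.05607062989758081
```

```bash
python3 -m crank '[[-0.18,-0.3,0.3,0],[0,0,0.35,0],[0,0,0,0],[0,0,0,0]]'; python3 -m crank '[[0,0,0,0],[0,0,0,0],[0,0,0,0],[0,0,0,0],[0,0,0,0],[0,0,0,0],[0,0,0,0]]' 0;  python3 -m crank '[[0,0,-0.5,0],[0,0,-1,0],[0,0,-1.5,0],[0,0,-2,0],[0,0,-2,0],[0,0,-2,0],[0,0,-1.5,0],[0,0,0,0]]'; python3 - <<'E'
from h import *
show()
f=manip.grab_frame("wrist");save(f,"w24",(200,100,440,340),2.5)
t=manip.grab_frame("top");save(t,"t24")
E
```

```text
time: 24.78
tool_pos: [0.6246, -0.1415, 0.0492]
tool_rot: [-0.0, 0.998, -0.064, -0.0]
contact_force: [0.1, -0.1, -0.5]
gripper_width: 0.501
time: 25.37
tool_pos: [0.6258, -0.142, 0.0504]
tool_rot: [0.0, 0.998, -0.064, 0.001]
contact_force: [3.5, -2.5, 2.3]
gripper_width: 0.222
time: 26.03
tool_pos: [0.6264, -0.1419, 0.1589]
tool_rot: [0.001, 0.998, -0.064, 0.002]
contact_force: [1.2, -0.6, 0.9]
gripper_width: 0.221
t 26.03 tcp [ 626.4 -141.9  158.9] jaw yaw -7.37 zax [ 0.0047 -0.0014 -1.    ] F [ 1.2 -0.6  0.9] w 0.221
```

View pics/w24.png

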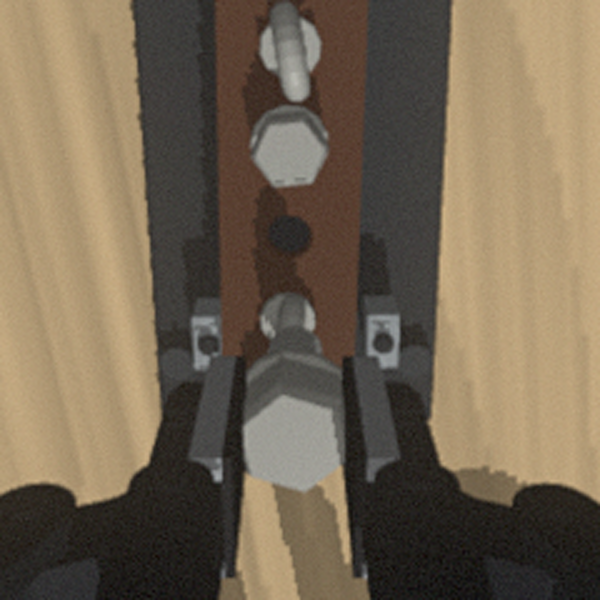

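View pics/t24.png

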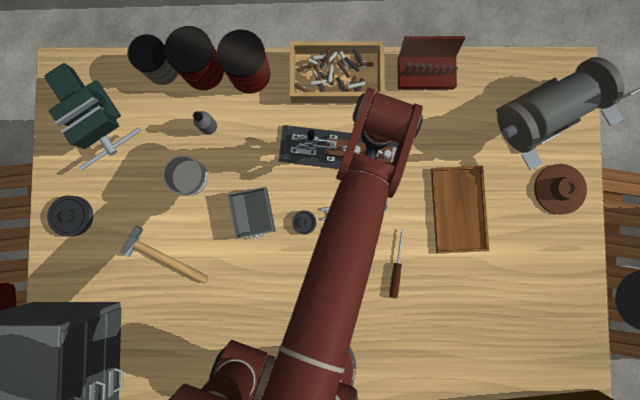

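The bolt is held. Bin rim centre is about (0.4475, 0.184) and it has not moved.

```bash
python3 - <<'E'
from h import *
rows([.475,.182,.16])
E
```

```text
shift in current axes cm [-19.   -30.15  -0.51] turn units 0.0 axes after turn cm [-19.   -30.15  -0.51]
```

```bash
python3 -m crank '[[-1,-1.5,0,0],[-1.9,-3,0,0],[-2,-3.2,0,0],[-2,-3.2,0,0],[-2,-3.2,0,0],[-2,-3.2,0,0],[-2,-3.2,0,0],[-2,-3.2,0,0],[-2,-3.2,0,0],[-2,-3.2,0,0]]';python3 -m crank '[[0,0,0,0],[0,0,0,0],[0,0,0,0]]'; python3 - <<'E'
from h import *
show()
rows([.475,.182,.16])
f=manip.grab_frame("wrist");save(f,"w25")
for P in [(.4475,.184,.055),(.507,.2495,.055)]: print(proj(f,P))
E
```

```text
time: 26.97
tool_pos: [0.4736, 0.1823, 0.1524]
tool_rot: [0.001, 0.998, -0.064, -0.002]
contact_force: [0.2, 0.1, -0.0]
gripper_width: 0.22
time: 27.22
tool_pos: [0.4753, 0.1808, 0.1531]
tool_rot: [0.001, 0.998, -0.064, -0.001]
contact_force: [0.2, -0.8, -0.5]
gripper_width: 0.219
t 27.22 tcp [475.3 180.8 153.1] jaw yaw -7.34 zax [-0.0027 -0.0011 -1.    ] F [ 0.2 -0.8 -0.5] w 0.219
shift in current axes cm [-0.05 -0.11 -0.69] turn units 0.0 axes after turn cm [-0.05 -0.11 -0.69]
[282.52818311 195.49682324]
[350.21716777  99.22719939]
```

View pics/w25.png

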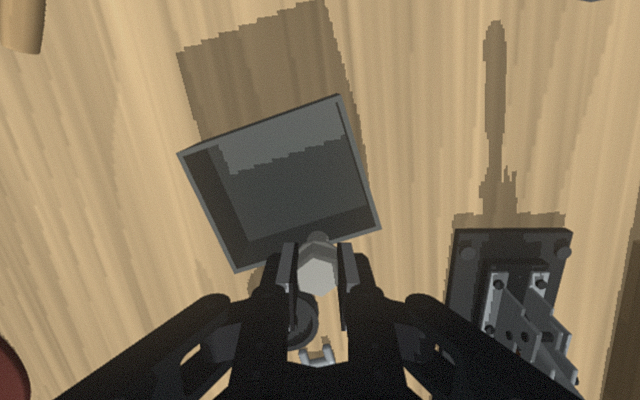

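```bash
python3 - <<'E'
from h import *
f=manip.grab_frame("wrist")
P=[pt(f,*u,.055) for u in [(340,94),(381,229),(235,272),(178,153)]]
print(np.round(P,4),np.mean(P,0))
t=manip.grab_frame("top");save(t,"t25",(200,160,320,260),6)
E
```

```text
[[0.5008 0.2535 0.055 ]
 [0.5227 0.1449 0.055 ]
 [0.3967 0.1206 0.055 ]
 [0.3754 0.2269 0.055 ]] [0.44891949 0.18647581 0.055     ]
```

View pics/t25.png

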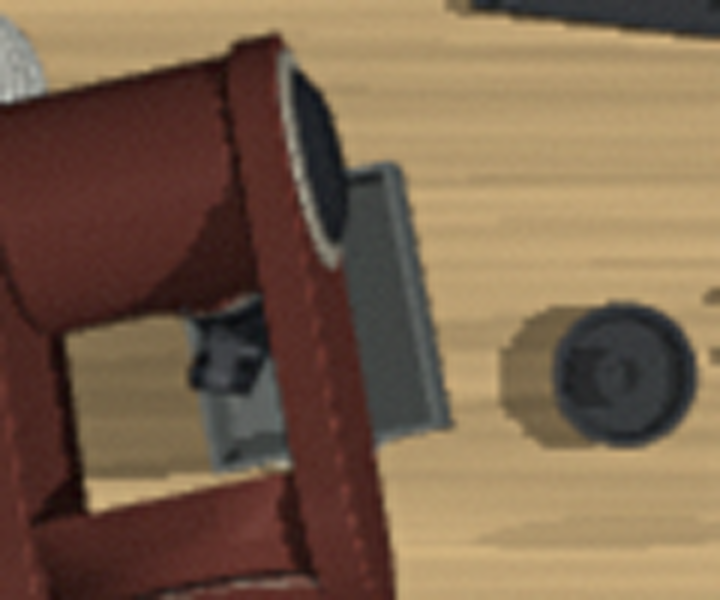

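```bash
python3 -m crank '[[-0.9,-0.9,1,0],[0,0,2,0],[0,0,2.5,0],[0,0,2,0],[0,0,1.2,0],[0,0,0,0],[0,0,0,0]]';python3 -m crank '[[0,0,0,0],[0,0,0,0],[0,0,0,0],[0,0,0,0],[0,0,0,0]]' 0.45; python3 -m crank '[[0,0,-2,0],[0,0,-3,0],[0,0,-3,0],[0,0,-2.5,0],[0,0,0,0]]'; python3 - <<'E'
from h import *
show()
f=manip.grab_frame("wrist");save(f,"w26")
E
```

```text
time: 27.95
tool_pos: [0.4679, 0.191, 0.067]
tool_rot: [0.0, 0.998, -0.065, -0.001]
contact_force: [0.9, -0.7, 0.2]
gripper_width: 0.219
time: 28.37
tool_pos: [0.469, 0.1914, 0.0685]
tool_rot: [-0.0, 0.998, -0.064, 0.001]
contact_force: [0.0, -0.2, 0.3]
gripper_width: 0.449
time: 28.78
tool_pos: [0.4721, 0.1922, 0.1799]
tool_rot: [-0.002, 0.998, -0.064, 0.006]
contact_force: [1.5, 0.4, 0.6]
gripper_width: 0.449
t 28.78 tcp [472.1 192.2 179.9] jaw yaw -7.38 zax [ 0.0115  0.0028 -0.9999] F [1.5 0.4 0.6] w 0.449
```

View pics/w26.png

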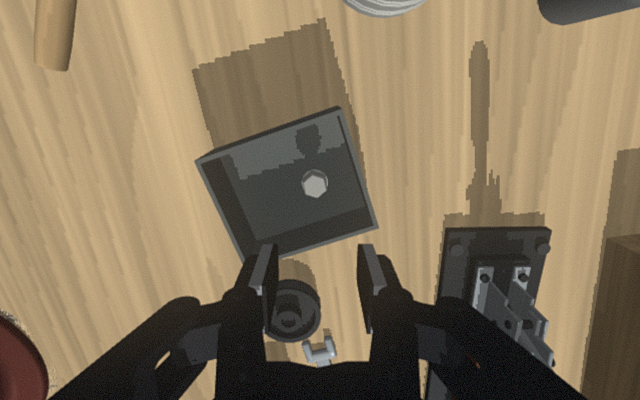

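The bolt is in the bin at px (315,185). Go back for the bolt at hole 8.

```bash
python3 -m crank '[[1,2,0,0],[1.7,3,0,0],[1.8,3.2,0,0],[1.8,3.2,0,0],[1.8,3.2,0,0],[1.8,3.2,0,0],[1.8,3.2,0,0],[1.8,3.2,0,0],[1.8,2,0,0],[0,0,0,0]]' 0.5;python3 -m crank '[[0,0,0,0],[0,0,0,0]]'; python3 - <<'E'
from h import *
show();rows(fx(-57,52),-7)
E
```

```text
time: 29.67
tool_pos: [0.5875, -0.0923, 0.1712]
tool_rot: [0.001, 0.998, -0.067, -0.0]
contact_force: [0.3, 0.9, -0.3]
gripper_width: 0.498
time: 29.83
tool_pos: [0.5856, -0.0876, 0.1713]
tool_rot: [-0.0, 0.998, -0.064, -0.001]
contact_force: [1.1, 0.0, 0.3]
gripper_width: 0.503
t 29.83 tcp [585.6 -87.6 171.3] jaw yaw -7.38 zax [-0.0024  0.0011 -1.    ] F [1.1 0.  0.3] w 0.503
shift in current axes cm [ 4.78  2.17 11.92] turn units -0.063 axes after turn cm [ 4.77  2.2  11.92]
```

```bash
python3 -m crank '[[2.4,1.1,0,0],[2.4,1.1,0,0],[0,0,2,0],[0,0,3,0],[0,0,3,0],[0,0,2,0],[0,0,1.2,0],[0,0,0,0],[0,0,0,0],[0,0,0,0]]' 0.5; python3 - <<'E'
from h import *
show();rows(fx(-57,51),-7)
f=manip.grab_frame("wrist");save(f,"w27",(200,100,440,340),2.5);p,M=tool()
print((proj(f,p)-[200,100])*2.5)
E
```

```text
time: 30.67
tool_pos: [0.6325, -0.116, 0.0627]
tool_rot: [0.0, 0.998, -0.064, 0.001]
contact_force: [-0.5, -0.1, 0.2]
gripper_width: 0.499
t 30.67 tcp [ 632.5 -116.    62.7] jaw yaw -7.33 zax [ 2.9e-03 -8.0e-04 -1.0e+00] F [-0.5 -0.1  0.2] w 0.499
shift in current axes cm [-0.26 -0.05  1.17] turn units -0.056 axes after turn cm [-0.26 -0.06  1.17]
[297.49288057 398.05477256]
```

View pics/w27.png

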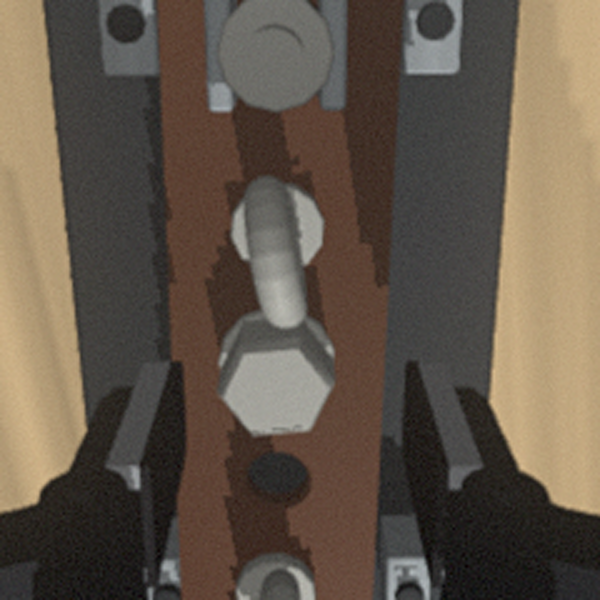

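```bash
python3 -m crank '[[-0.32,-0.15,0.5,0],[0,0,0.6,0],[0,0,0,0],[0,0,0,0],[0,0,0,0]]'; python3 -m crank '[[0,0,0,0],[0,0,0,0],[0,0,0,0],[0,0,0,0],[0,0,0,0],[0,0,0,0],[0,0,0,0]]' 0;  python3 -m crank '[[0,0,-0.5,0],[0,0,-1,0],[0,0,-1.5,0],[0,0,-2,0],[0,0,-2,0],[0,0,-2,0],[0,0,-1.5,0],[0,0,0,0]]'; python3 - <<'E'
from h import *
show()
f=manip.grab_frame("wrist");save(f,"w28",(200,100,440,340),2.5)
rows([.448,.205,.16]);
E
```

```text
time: 31.13
tool_pos: [0.6283, -0.1144, 0.0496]
tool_rot: [-0.0, 0.998, -0.064, -0.0]
contact_force: [0.6, -0.6, 0.1]
gripper_width: 0.5
time: 31.72
tool_pos: [0.6289, -0.1145, 0.0503]
tool_rot: [0.0, 0.998, -0.064, 0.001]
contact_force: [0.5, -1.5, 4.2]
gripper_width: 0.222
time: 32.38
tool_pos: [0.6302, -0.1148, 0.159]
tool_rot: [0.001, 0.998, -0.064, 0.003]
contact_force: [1.1, -0.7, 0.9]
gripper_width: 0.219
t 32.38 tcp [ 630.2 -114.8  159. ] jaw yaw -7.37 zax [ 0.0058 -0.0016 -1.    ] F [ 1.1 -0.7  0.9] w 0.219
shift in current axes cm [-22.08 -29.36  -0.41] turn units 0.0 axes after turn cm [-22.08 -29.36  -0.41]
```

View pics/w28.png

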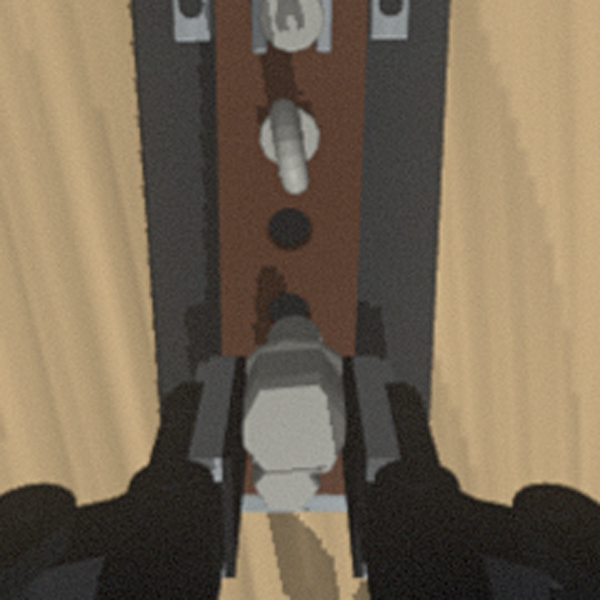

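```bash
python3 -m crank '[[-1.2,-1.5,0,0],[-2.3,-2.8,0,0],[-2.6,-3.1,0,0],[-2.6,-3.1,0,0],[-2.6,-3.1,0,0],[-2.6,-3.1,0,0],[-2.6,-3.1,0,0],[-2.6,-3.1,0,0],[-2.6,-3.1,0,0],[-2.2,-3.1,0,0]]';python3 -m crank '[[0,0,0,0],[0,0,0,0],[0,0,0,0]]'; python3 - <<'E'
from h import *
show()
rows([.424,.203,.16])
f=manip.grab_frame("wrist");save(f,"w29")
P=[pt(f,*u,.055) for u in [(340,94),(381,229),(235,272),(178,153)]]
E
```

```text
time: 33.27
tool_pos: [0.4257, 0.2059, 0.1526]
tool_rot: [0.001, 0.998, -0.064, -0.002]
contact_force: [0.0, -0.6, -0.3]
gripper_width: 0.222
time: 33.52
tool_pos: [0.428, 0.2046, 0.1534]
tool_rot: [0.001, 0.998, -0.064, -0.001]
contact_force: [-0.2, -0.6, -1.5]
gripper_width: 0.218
t 33.52 tcp [428.  204.6 153.4] jaw yaw -7.34 zax [-0.002  -0.0011 -1.    ] F [-0.2 -0.6 -1.5] w 0.218
shift in current axes cm [-0.38  0.21 -0.66] turn units 0.0 axes after turn cm [-0.38  0.21 -0.66]
```

View pics/w29.png

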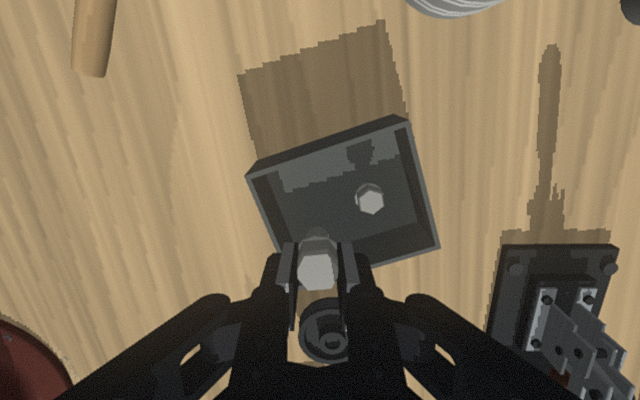

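```bash
python3 -m crank '[[-0.3,0.5,1,0],[0,0,2,0],[0,0,2.5,0],[0,0,2,0],[0,0,1.2,0],[0,0,0,0],[0,0,0,0]]';python3 -m crank '[[0,0,0,0],[0,0,0,0],[0,0,0,0],[0,0,0,0],[0,0,0,0]]' 0.42; python3 -m crank '[[0,0,-2,0],[0,0,-3,0],[0,0,-3,0],[0,0,-2.5,0],[0,0,0,0]]'; python3 - <<'E'
from h import *
show();rows(fx(-146,51),-7)
f=manip.grab_frame("wrist");save(f,"w30")
E
```

```text
time: 34.15
tool_pos: [0.4248, 0.1995, 0.0669]
tool_rot: [0.0, 0.998, -0.065, -0.001]
contact_force: [0.2, 0.3, 0.6]
gripper_width: 0.219
time: 34.57
tool_pos: [0.4256, 0.2006, 0.0685]
tool_rot: [-0.0, 0.998, -0.064, 0.001]
contact_force: [-0.2, 0.3, -1.5]
gripper_width: 0.418
time: 34.98
tool_pos: [0.4285, 0.2015, 0.1797]
tool_rot: [-0.002, 0.998, -0.064, 0.005]
contact_force: [0.7, 0.8, 0.5]
gripper_width: 0.422
t 34.98 tcp [428.5 201.5 179.7] jaw yaw -7.36 zax [ 0.0112  0.0032 -0.9999] F [0.7 0.8 0.5] w 0.422
shift in current axes cm [23.96 37.79 12.95] turn units -0.06 axes after turn cm [23.73 37.94 12.95]
```

View pics/w30.png

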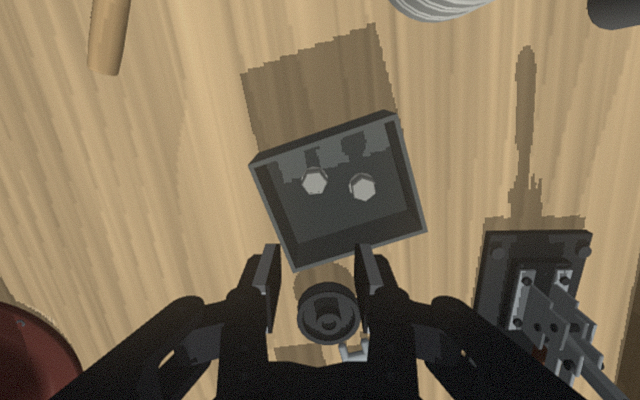

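Two bolts are now in the bin. Next is the bolt at -82, by the end stop.

```bash
python3 -m crank '[[1.3,2,0,0],[2.3,3.2,0,0],[2.3,3.4,0,0],[2.3,3.4,0,0],[2.3,3.4,0,0],[2.3,3.4,0,0],[2.3,3.4,0,0],[2.3,3.4,0,0],[2.3,3.4,0,0],[2.2,3.4,0,0]]' 0.5;python3 -m crank '[[1.3,3,0,0],[0.6,1.5,0,0],[0,0,0,0],[0,0,0,0],[0,0,0,0]]'; python3 - <<'E'
from h import *
show();rows(fx(-146,51),-7)
E
```

```text
time: 35.87
tool_pos: [0.6005, -0.1508, 0.1708]
tool_rot: [-0.0, 0.998, -0.064, -0.001]
contact_force: [1.2, 1.1, 0.2]
gripper_width: 0.496
time: 36.28
tool_pos: [0.613, -0.1946, 0.1718]
tool_rot: [-0.001, 0.998, -0.064, -0.001]
contact_force: [0.3, 0.2, 0.7]
gripper_width: 0.498
t 36.28 tcp [ 613.  -194.6  171.8] jaw yaw -7.32 zax [-0.0016  0.0014 -1.    ] F [0.3 0.2 0.7] w 0.498
shift in current axes cm [ 0.75  0.82 12.08] turn units -0.054 axes after turn cm [ 0.74  0.82 12.08]
```

```bash
python3 -m crank '[[0.6,0.75,1,0],[0,0,3,0],[0,0,3,0],[0,0,2.5,0],[0,0,1.4,0],[0,0,0,0],[0,0,0,0],[0,0,0,0]]'; python3 - <<'E'
from h import *
show();rows(fx(-145.5,51),-7)
f=manip.grab_frame("wrist");save(f,"w31",(200,100,440,340),2.5);p,M=tool()
print((proj(f,p)-[200,100])*2.5)
E
```

```text
time: 36.95
tool_pos: [0.62, -0.2046, 0.0656]
tool_rot: [0.001, 0.998, -0.064, 0.001]
contact_force: [1.4, -0.0, -0.5]
gripper_width: 0.501
t 36.95 tcp [ 620.  -204.6   65.6] jaw yaw -7.35 zax [ 0.0028 -0.0013 -1.    ] F [ 1.4 -0.  -0.5] w 0.501
shift in current axes cm [-0.09 -0.14  1.46] turn units -0.058 axes after turn cm [-0.09 -0.14  1.46]
[297.56554977 398.50119838]
```

View pics/w31.png

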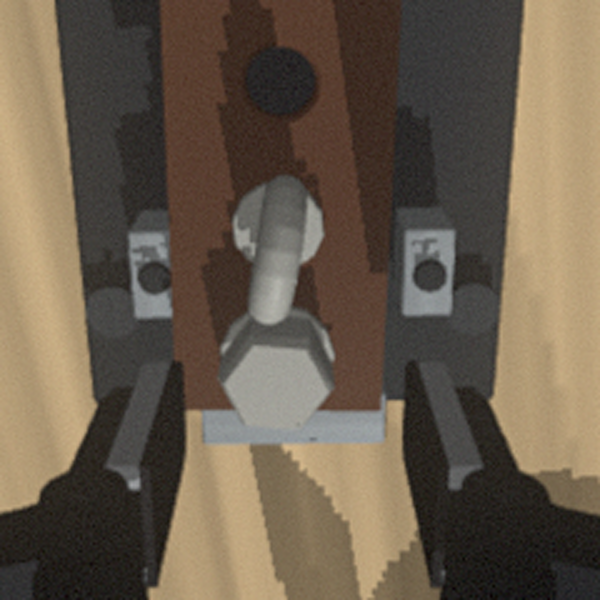

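```bash
python3 -m crank '[[-0.28,-0.15,0.7,0],[0,0,0.7,0],[0,0,0,0],[0,0,0,0],[0,0,0,0]]'; python3 -m crank '[[0,0,0,0],[0,0,0,0],[0,0,0,0],[0,0,0,0],[0,0,0,0],[0,0,0,0],[0,0,0,0]]' 0;  python3 -m crank '[[0,0,-0.5,0],[0,0,-1,0],[0,0,-1.5,0],[0,0,-2,0],[0,0,-2,0],[0,0,-2,0],[0,0,-1.5,0],[0,0,0,0]]'; python3 - <<'E'
from h import *
show()
f=manip.grab_frame("wrist");save(f,"w32",(200,100,440,340),2.5)
rows([.452,.165,.16]);
E
```

```text
time: 37.42
tool_pos: [0.616, -0.2025, 0.0496]
tool_rot: [-0.0, 0.998, -0.064, -0.0]
contact_force: [-0.0, -0.5, 0.5]
gripper_width: 0.499
time: 38.0
tool_pos: [0.6166, -0.2027, 0.0503]
tool_rot: [0.0, 0.998, -0.064, 0.001]
contact_force: [0.7, 0.3, 3.3]
gripper_width: 0.224
time: 38.67
tool_pos: [0.618, -0.2032, 0.1594]
tool_rot: [0.001, 0.998, -0.064, 0.003]
contact_force: [0.7, 0.3, 0.5]
gripper_width: 0.221
t 38.67 tcp [ 618.  -203.2  159.4] jaw yaw -7.37 zax [ 0.0059 -0.0025 -1.    ] F [0.7 0.3 0.5] w 0.221
shift in current axes cm [-21.09 -34.36  -0.4 ] turn units 0.0 axes after turn cm [-21.09 -34.36  -0.4 ]
```

View pics/w32.png

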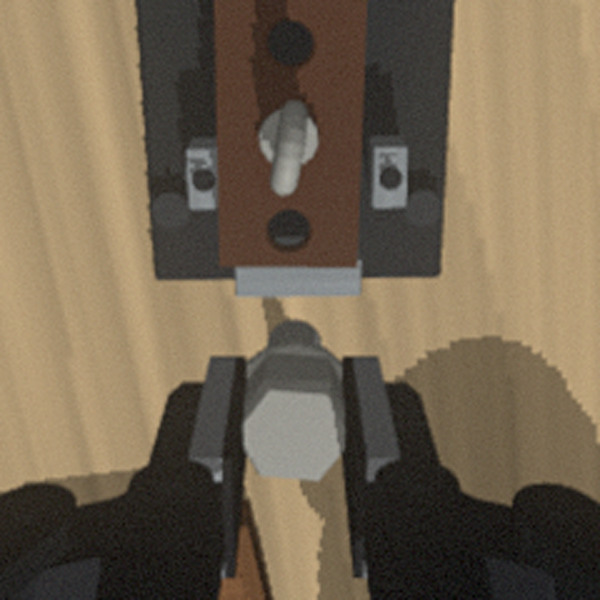

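```bash
python3 -m crank '[[-1,-1.7,0,0],[-2,-3.2,0,0],[-2.1,-3.4,0,0],[-2.1,-3.4,0,0],[-2.1,-3.4,0,0],[-2.1,-3.4,0,0],[-2.1,-3.4,0,0],[-2.1,-3.4,0,0],[-2.1,-3.4,0,0],[-2.1,-3.4,0,0]]';python3 -m crank '[[-1.1,-2.1,0,0],[0,0,0,0],[0,0,0,0],[0,0,0,0]]'; python3 - <<'E'
from h import *
show()
rows([.452,.162,.068])
f=manip.grab_frame("wrist");save(f,"w33")
E
```

```text
time: 39.55
tool_pos: [0.4586, 0.1426, 0.1528]
tool_rot: [0.0, 0.998, -0.065, -0.002]
contact_force: [0.3, 0.9, -0.4]
gripper_width: 0.218
time: 39.88
tool_pos: [0.4522, 0.163, 0.1535]
tool_rot: [0.0, 0.998, -0.064, -0.001]
contact_force: [-0.9, -0.3, -1.9]
gripper_width: 0.218
t 39.88 tcp [452.2 163.  153.5] jaw yaw -7.37 zax [-2.e-03 -8.e-04 -1.e+00] F [-0.9 -0.3 -1.9] w 0.218
shift in current axes cm [0.01 0.1  8.55] turn units 0.0 axes after turn cm [0.01 0.1  8.55]
```

View pics/w33.png

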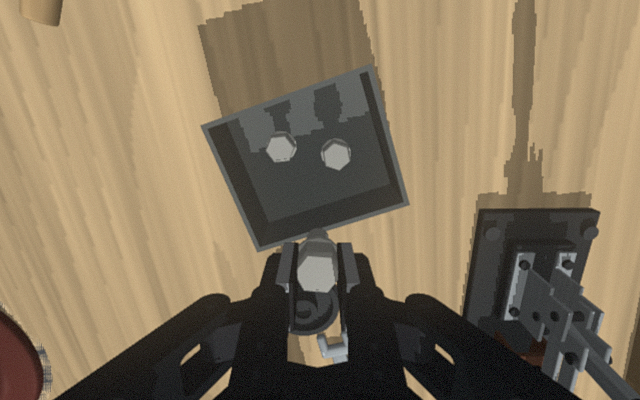

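```bash
python3 - <<'E'
from h import *
f=manip.grab_frame("wrist")
print([np.round(pt(f,*u,.055),3) for u in [(373,66),(408,204),(258,250),(203,126)]])
E
python3 -m crank '[[0,-0.1,1,0],[0,0,2,0],[0,0,2.5,0],[0,0,2,0],[0,0,1,0],[0,0,0,0],[0,0,0,0]]';python3 -m crank '[[0,0,0,0],[0,0,0,0],[0,0,0,0],[0,0,0,0],[0,0,0,0]]' 0.42; python3 -m crank '[[0,0,-2,0],[0,0,-3,0],[0,0,-3,0],[0,0,-2.5,0],[0,0,0,0]]'; python3 - <<'E'
from h import *
show();rows(fx(-116,170),-14.5)
f=manip.grab_frame("wrist");save(f,"w34")
f=manip.grab_frame("top");save(f,"t34")
E
```

```text
[array([0.502, 0.251, 0.055]), array([0.522, 0.146, 0.055]), array([0.397, 0.121, 0.055]), array([0.376, 0.226, 0.055])]
time: 40.57
tool_pos: [0.4528, 0.164, 0.0693]
tool_rot: [0.0, 0.998, -0.065, -0.001]
contact_force: [0.0, -0.4, -0.2]
gripper_width: 0.216
time: 40.98
tool_pos: [0.4534, 0.1647, 0.0705]
tool_rot: [-0.0, 0.998, -0.064, 0.001]
contact_force: [0.2, 0.4, 0.1]
gripper_width: 0.419
time: 41.4
tool_pos: [0.4564, 0.1653, 0.1817]
tool_rot: [-0.002, 0.998, -0.064, 0.006]
contact_force: [0.6, -0.6, 0.4]
gripper_width: 0.415
t 41.4 tcp [456.4 165.3 181.7] jaw yaw -7.37 zax [ 0.0115  0.0023 -0.9999] F [ 0.6 -0.6  0.4] w 0.415
shift in current axes cm [20.84 31.5   1.28] turn units 1.189 axes after turn cm [24.59 28.67  1.28]
```

View pics/w34.png

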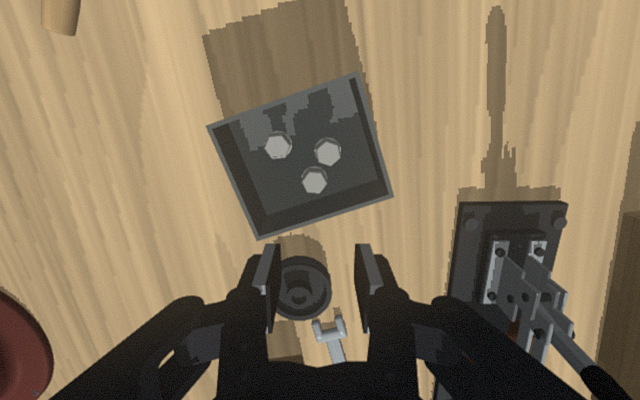

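View pics/t34.png

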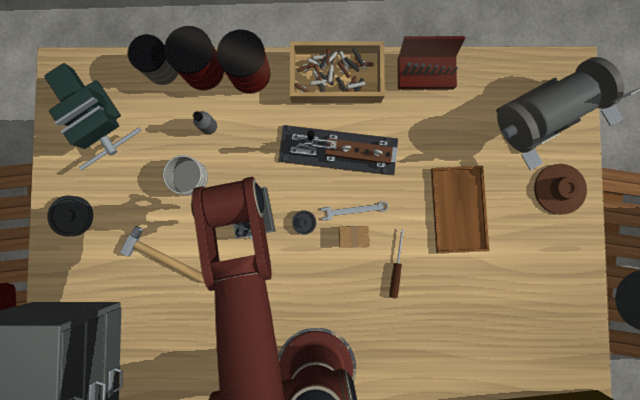

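All three bolts are in the bin. Next is the eye at -52, with the jaw turned -7°.

```bash
python3 -m crank '[[0,0,0,0.6],[0,0,0,0.59],[1.5,1.8,0,0],[2.6,3,0,0],[2.8,3.2,0,0],[2.8,3.2,0,0],[2.8,3.2,0,0],[2.8,3.2,0,0],[2.8,3.2,0,0],[2.8,3.2,0,0]]' 0.4;python3 -m crank '[[2.4,3,0,0],[1.2,1.5,0,0],[0,0,0,0],[0,0,0,0],[0,0,0,0]]'; python3 - <<'E'
from h import *
show();rows(fx(-115.5,58),-14.5)
E
```

```text
time: 42.33
tool_pos: [0.5922, -0.1173, 0.1722]
tool_rot: [-0.0, 0.992, -0.127, -0.002]
contact_force: [1.2, 0.4, 0.2]
gripper_width: 0.401
time: 42.75
tool_pos: [0.6153, -0.1673, 0.1729]
tool_rot: [-0.001, 0.992, -0.126, -0.002]
contact_force: [-0.7, -0.2, -0.3]
gripper_width: 0.4
t 42.75 tcp [ 615.3 -167.3  172.9] jaw yaw -14.5 zax [-0.0029  0.0016 -1.    ] F [-0.7 -0.2 -0.3] w 0.4
shift in current axes cm [ 0.92  0.4  11.48] turn units -0.001 axes after turn cm [ 0.92  0.4  11.48]
```

```bash
python3 -m crank '[[0.7,0.2,1,0],[0,0,3,0],[0,0,3,0],[0,0,2,0],[0,0,0.5,0],[0,0,0,0],[0,0,0,0],[0,0,0,0]]'; python3 - <<'E'
from h import *
show();rows(fx(-115.5,56),-14.5)
f=manip.grab_frame("wrist");save(f,"w35",(200,100,440,340),2.5);p,M=tool()
print((proj(f,p)-[200,100])*2.5)
E
```

```text
time: 43.42
tool_pos: [0.624, -0.1721, 0.0819]
tool_rot: [0.0, 0.992, -0.126, 0.002]
contact_force: [-0.5, -0.2, 0.8]
gripper_width: 0.403
t 43.42 tcp [ 624.  -172.1   81.9] jaw yaw -14.49 zax [ 0.0033 -0.0013 -1.    ] F [-0.5 -0.2  0.8] w 0.403
shift in current axes cm [-0.08  0.14  2.59] turn units 0.002 axes after turn cm [-0.08  0.14  2.59]
[296.83634152 396.99020773]
```

View pics/w35.png

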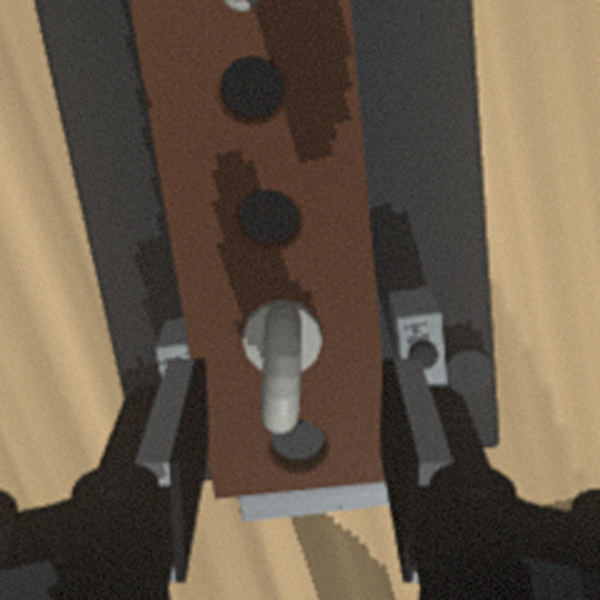

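```bash
python3 -m crank '[[-0.22,0,0.9,0],[0,0,0.9,0],[0,0,0.6,0],[0,0,0,0],[0,0,0,0],[0,0,0,0]]'; python3 -m crank '[[0,0,0,0],[0,0,0,0],[0,0,0,0],[0,0,0,0],[0,0,0,0],[0,0,0,0],[0,0,0,0]]' 0;  python3 -m crank '[[0,0,-0.5,0],[0,0,-1,0],[0,0,-1.5,0],[0,0,-2,0],[0,0,-2,0],[0,0,-2,0],[0,0,-1.5,0],[0,0,0,0]]'; python3 - <<'E'
from h import *
show()
f=manip.grab_frame("wrist");save(f,"w36",(200,100,440,340),2.5)
f=manip.grab_frame("top");save(f,"t36",(140,130,300,250),5)
E
```

```text
time: 43.97
tool_pos: [0.6204, -0.1714, 0.0555]
tool_rot: [-0.0, 0.992, -0.126, -0.0]
contact_force: [0.1, 0.1, -0.3]
gripper_width: 0.402
time: 44.55
tool_pos: [0.6209, -0.1716, 0.0563]
tool_rot: [0.0, 0.992, -0.126, 0.001]
contact_force: [1.3, -1.2, 3.2]
gripper_width: 0.065
time: 45.22
tool_pos: [0.6225, -0.1719, 0.1659]
tool_rot: [0.001, 0.992, -0.126, 0.003]
contact_force: [0.4, -0.1, -0.4]
gripper_width: 0.066
t 45.22 tcp [ 622.5 -171.9  165.9] jaw yaw -14.51 zax [ 0.0064 -0.0023 -1.    ] F [ 0.4 -0.1 -0.4] w 0.066
```

View pics/w36.png

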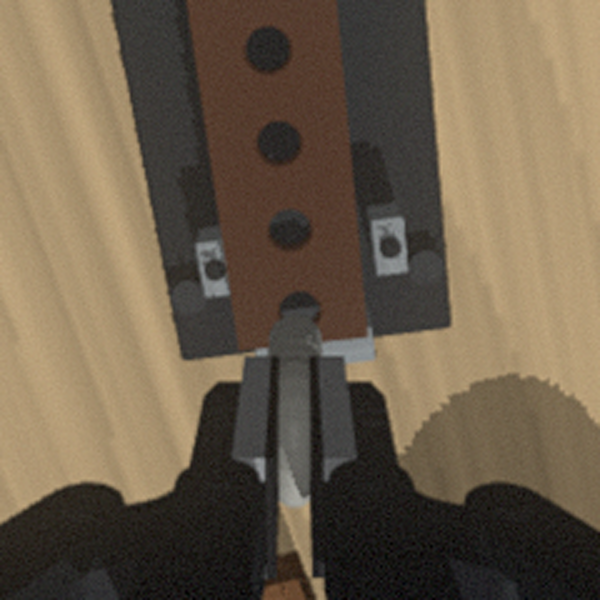

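View pics/t36.png

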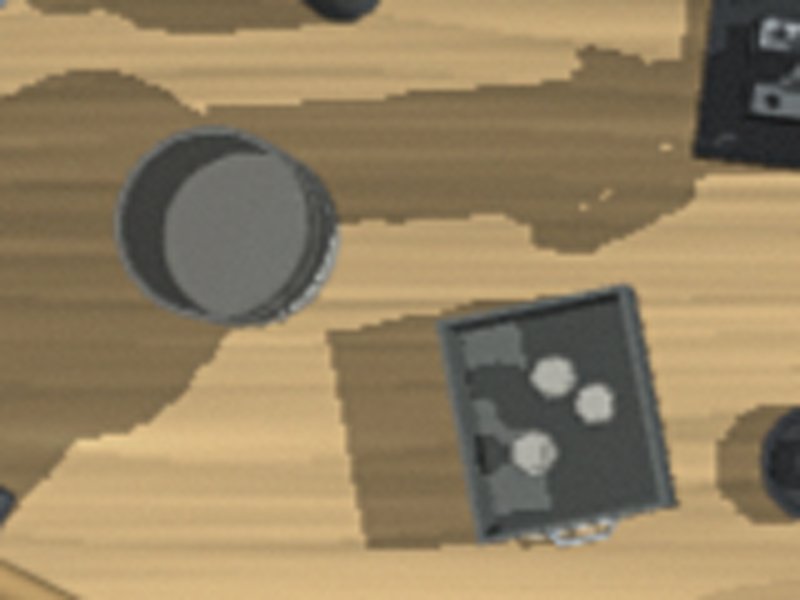

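The eye is held. The tin rim centre is near top px (182.8,174.8). I'll route round the clamp handle.

```bash
python3 - <<'E'
from h import *
t=manip.grab_frame("top"); print(pt(t,182.8,174.8,.075))
E
python3 -m crank '[[-1.2,-1.2,0,0],[-2.4,-2.5,0,0],[-2.4,-2.6,0,0],[-2.4,-2.6,0,0],[-2.4,-2.6,0,0],[-2.4,-2.6,0,0],[-2.4,-2.6,0,0],[-1.6,-2.8,0,0],[-0.8,-3,0,0],[-0.4,-3.2,0,0]]';python3 -m crank '[[-0.3,-3.3,0,0],[-0.3,-3.3,0,0],[-0.3,-3.3,0,0],[-0.3,-3.3,0,0],[-0.3,-3.3,0,0],[-0.3,-3.3,0,0],[-0.3,-3,0,0],[0,0,0,0],[0,0,0,0],[0,0,0,0]]'; python3 - <<'E'
from h import *
show()
rows([.55,.37,.166])
f=manip.grab_frame("wrist");save(f,"w37")
E
```

```text
[0.55102258 0.3727817  0.075     ]
time: 46.2
tool_pos: [0.5043, 0.1248, 0.1585]
tool_rot: [0.0, 0.992, -0.126, -0.002]
contact_force: [1.6, 0.5, -1.1]
gripper_width: 0.067
time: 47.03
tool_pos: [0.5425, 0.3489, 0.1586]
tool_rot: [0.001, 0.992, -0.126, -0.001]
contact_force: [-0.1, -0.3, 0.1]
gripper_width: 0.068
t 47.03 tcp [542.5 348.9 158.6] jaw yaw -14.5 zax [-0.0032 -0.0019 -1.    ] F [-0.1 -0.3  0.1] w 0.068
shift in current axes cm [ 0.19 -2.23 -0.74] turn units 0.0 axes after turn cm [ 0.19 -2.23 -0.74]
```

View pics/w37.png

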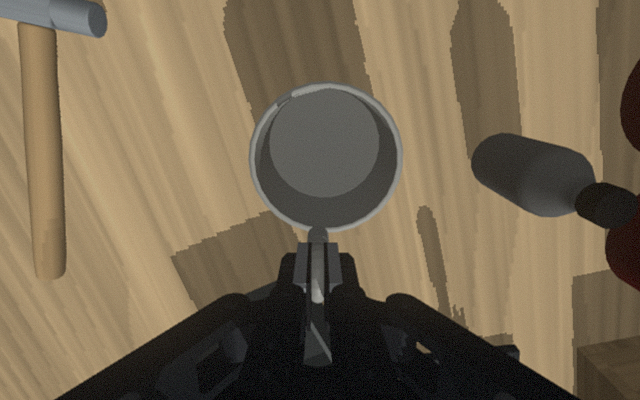

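```bash
python3 - <<'E'
from h import *
f=manip.grab_frame("wrist");c=pt(f,326.5,157.5,.075);print(c,np.linalg.norm(pt(f,250,157,.075)-pt(f,403,157,.075)))
rows([c[0],c[1],.075])
E
```

```text
[0.5566462  0.37877073 0.075     ] 0.10858194765208866
shift in current axes cm [ 0.56 -3.3   8.45] turn units 0.0 axes after turn cm [ 0.56 -3.3   8.45]
```

```bash
python3 -m crank '[[0.5,-1.2,0,0],[0,-1.2,0,0],[0,0,2,0],[0,0,3,0],[0,0,2.5,0],[0,0,2,0],[0,0,0.5,0],[0,0,0,0],[0,0,0,0]]';python3 -m crank '[[0,0,0,0],[0,0,0,0],[0,0,0,0],[0,0,0,0]]' 0.3; python3 -m crank '[[0,0,-2,0],[0,0,-3,0],[0,0,-3,0],[0,0,-3,0],[0,0,0,0]]'; python3 - <<'E'
from h import *
show()
f=manip.grab_frame("wrist");save(f,"w38")
E
```

```text
time: 47.88
tool_pos: [0.555, 0.3716, 0.0616]
tool_rot: [-0.0, 0.992, -0.127, 0.0]
contact_force: [-0.5, 0.4, -0.0]
gripper_width: 0.064
time: 48.22
tool_pos: [0.5552, 0.3719, 0.0622]
tool_rot: [-0.001, 0.992, -0.126, 0.001]
contact_force: [0.2, -0.5, 0.8]
gripper_width: 0.3
time: 48.63
tool_pos: [0.5582, 0.3736, 0.1801]
tool_rot: [-0.004, 0.992, -0.126, 0.006]
contact_force: [0.5, 0.4, 1.7]
gripper_width: 0.301
t 48.63 tcp [558.2 373.6 180.1] jaw yaw -14.52 zax [ 0.0124  0.0065 -0.9999] F [0.5 0.4 1.7] w 0.301
```

View pics/w38.png

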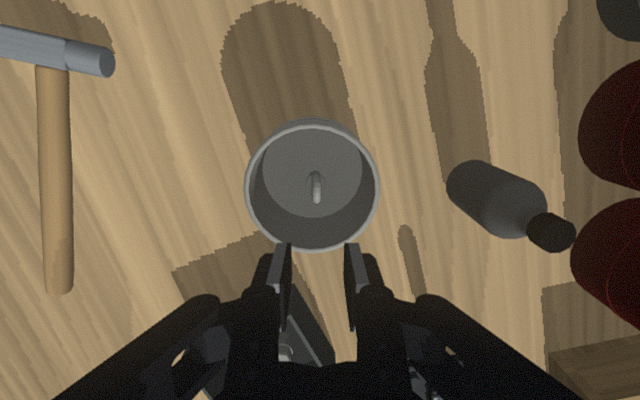

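The eye stands in the tin at px (316,185). Return for the last eye.

```bash
python3 -m crank '[[0.2,2,0,0],[0.3,3.3,0,0],[0.3,3.3,0,0],[0.3,3.3,0,0],[0.3,3.3,0,0],[0.3,3.3,0,0],[0.3,3.3,0,0],[0.3,3.3,0,0],[0.3,3.3,0,0],[0.3,3.3,0,0]]' 0.4;python3 -m crank '[[0.2,2,0,0],[0,1,0,-0.75],[0,0,0,-0.76],[0,0,0,-0.76],[0,0,0,-0.76],[0,0,0,0],[0,0,0,0]]'; python3 - <<'E'
from h import *
show()
rows(fx(-26,170),3.7)
E
```

```text
time: 49.52
tool_pos: [0.502, 0.056, 0.1698]
tool_rot: [0.0, 0.992, -0.126, -0.001]
contact_force: [0.0, -0.9, -0.7]
gripper_width: 0.398
time: 50.1
tool_pos: [0.497, 0.0278, 0.17]
tool_rot: [-0.0, 1.0, 0.031, -0.001]
contact_force: [0.1, 1.0, -0.8]
gripper_width: 0.399
t 50.1 tcp [497.   27.8 170. ] jaw yaw 3.54 zax [-1.2e-03  1.0e-04 -1.0e+00] F [ 0.1  1.  -0.8] w 0.399
shift in current axes cm [12.95 12.05 -0.02] turn units -0.026 axes after turn cm [12.92 12.08 -0.02]
```

```bash
python3 -m crank '[[0,2,0,0],[0,3,0,0],[0.5,3,0,0],[2,2.5,0,0],[2.5,1.5,0,0],[2.8,0,0,0],[2.8,0,0,0],[1.7,0,0,0],[0,0,0,0],[0,0,0,0]]';python3 -m crank '[[0,0,0,0],[0,0,2,0],[0,0,3,0],[0,0,2.5,0],[0,0,0.8,0],[0,0,0,0],[0,0,0,0],[0,0,0,0]]'; python3 - <<'E'
from h import *
show()
rows(fx(-26,58),3.7)
f=manip.grab_frame("wrist");save(f,"w39",(200,100,440,340),2.5);p,M=tool()
print((proj(f,p)-[200,100])*2.5)
f=manip.grab_frame("scene");save(f,"s39",(230,150,400,300),4)
E
```

```text
time: 50.93
tool_pos: [0.6279, -0.0839, 0.1699]
tool_rot: [-0.0, 0.999, 0.032, -0.001]
contact_force: [-0.0, -0.2, 0.2]
gripper_width: 0.404
time: 51.6
tool_pos: [0.629, -0.0844, 0.0901]
tool_rot: [0.0, 0.999, 0.032, 0.002]
contact_force: [0.5, -0.5, 0.4]
gripper_width: 0.4
t 51.6 tcp [629.  -84.4  90.1] jaw yaw 3.65 zax [ 3.4e-03 -9.0e-04 -1.0e+00] F [ 0.5 -0.5  0.4] w 0.4
shift in current axes cm [0.46 0.03 3.21] turn units -0.008 axes after turn cm [0.46 0.03 3.21]
[296.62922738 397.58569905]
```

View pics/w39.png

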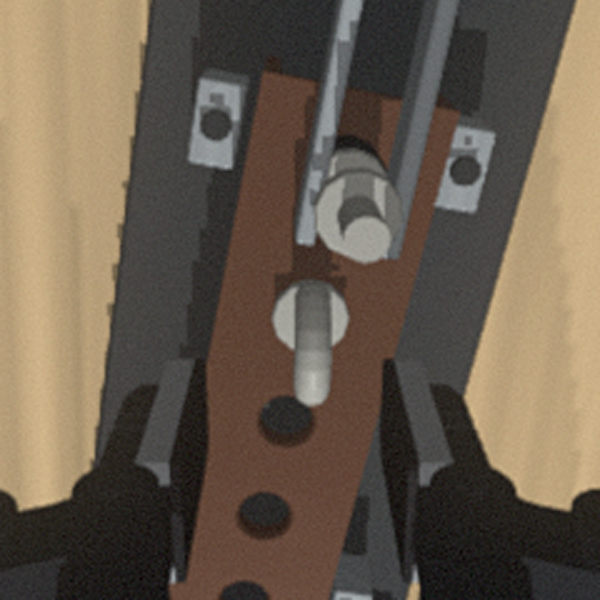

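View pics/s39.png

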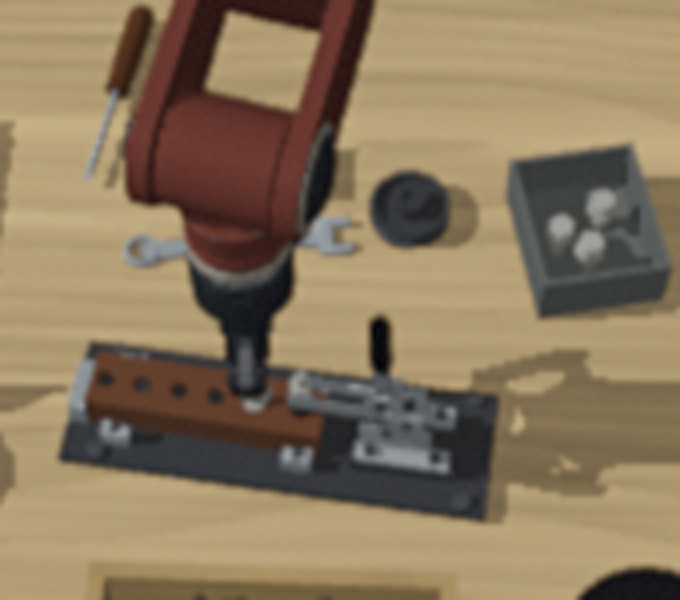

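```bash
python3 -m crank '[[0.42,-0.2,0,0],[0,0,1,0],[0,0,1,0],[0,0,0.9,0],[0,0,0.2,0],[0,0,0,0],[0,0,0,0],[0,0,0,0]]'; python3 -m crank '[[0,0,0,0],[0,0,0,0],[0,0,0,0],[0,0,0,0],[0,0,0,0],[0,0,0,0],[0,0,0,0]]' 0;  python3 -m crank '[[0,0,-0.5,0],[0,0,-1,0],[0,0,-1.5,0],[0,0,-2,0],[0,0,-2,0],[0,0,-2,0],[0,0,-1.5,0],[0,0,0,0]]'; python3 - <<'E'
from h import *
show()
f=manip.grab_frame("wrist");save(f,"w40",(200,100,440,340),2.5)
f=manip.grab_frame("top");save(f,"t40",(140,130,300,250),5)
E
```

```text
time: 52.37
tool_pos: [0.6322, -0.0819, 0.0569]
tool_rot: [0.0, 0.999, 0.032, 0.0]
contact_force: [-0.1, -1.0, 0.0]
gripper_width: 0.397
time: 52.95
tool_pos: [0.6325, -0.082, 0.0574]
tool_rot: [0.0, 0.999, 0.032, 0.001]
contact_force: [0.8, -0.2, 3.0]
gripper_width: 0.066
time: 53.62
tool_pos: [0.6342, -0.0821, 0.1676]
tool_rot: [0.001, 0.999, 0.032, 0.004]
contact_force: [0.9, -0.3, 0.1]
gripper_width: 0.068
t 53.62 tcp [634.2 -82.1 167.6] jaw yaw 3.67 zax [ 0.0073 -0.0014 -1.    ] F [ 0.9 -0.3  0.1] w 0.068
```

View pics/w40.png

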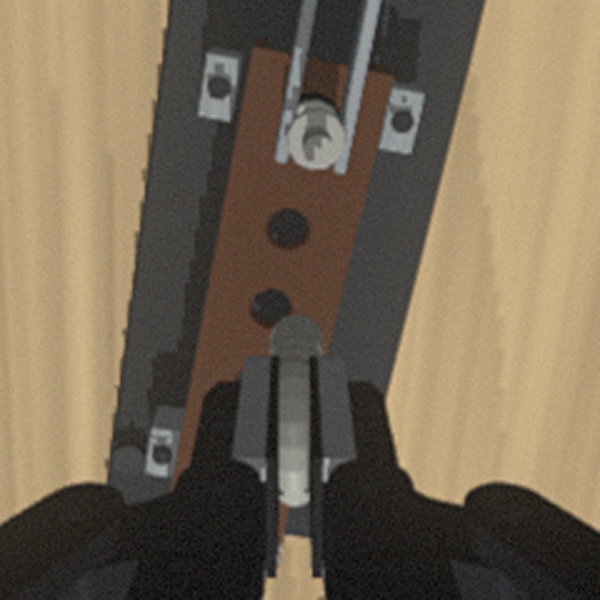

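View pics/t40.png

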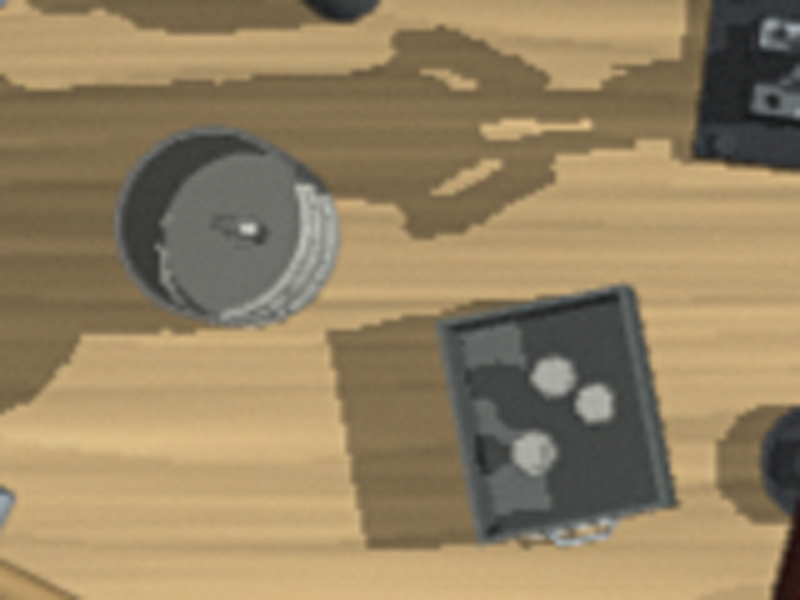

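```bash
python3 -m crank '[[-1.5,0,0,0],[-2.8,-0.5,0,0],[-3,-0.8,0,0],[-2.8,-1.5,0,0],[-2,-2.2,0,0],[-1,-3,0,0],[0,-3.5,0,0],[0.4,-3.5,0,0],[0.6,-3.5,0,0],[0.6,-3.5,0,0]]';python3 -m crank '[[0.8,-3.5,0,0],[0.8,-3.5,0,0],[0.8,-3.5,0,0],[0.8,-3.5,0,0],[0.8,-3.5,0,0],[0.8,-3.5,0,0],[0.8,-3,0,0],[0,0,0,0],[0,0,0,0],[0,0,0,0]]'; python3 - <<'E'
from h import *
show()
rows([.556,.402,.062])
f=manip.grab_frame("wrist");save(f,"w41")
E
```

```text
time: 54.55
tool_pos: [0.5014, 0.1319, 0.1598]
tool_rot: [0.0, 0.999, 0.032, -0.002]
contact_force: [1.3, -0.3, -0.9]
gripper_width: 0.066
time: 55.38
tool_pos: [0.5426, 0.3727, 0.1596]
tool_rot: [0.001, 0.999, 0.032, -0.002]
contact_force: [-0.3, 0.1, -0.8]
gripper_width: 0.063
t 55.38 tcp [542.6 372.7 159.6] jaw yaw 3.67 zax [-0.0033 -0.0021 -1.    ] F [-0.3  0.1 -0.8] w 0.063
shift in current axes cm [ 1.55 -2.86  9.75] turn units 0.0 axes after turn cm [ 1.55 -2.86  9.75]
```

View pics/w41.png

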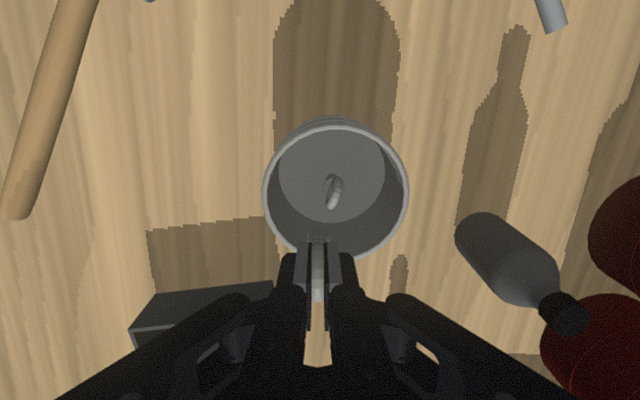

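```bash
python3 - <<'E'
from h import *
f=manip.grab_frame("wrist");c=pt(f,335.5,192,.075);print(c)
E
python3 -m crank '[[0.8,-1.4,0,0],[0.7,-1.4,0,0],[0,0,2,0],[0,0,3,0],[0,0,2.5,0],[0,0,1.7,0],[0,0,0.4,0],[0,0,0,0],[0,0,0,0]]'; python3 - <<'E'
from h import *
show()
f=manip.grab_frame("wrist");save(f,"w42")
E
```

```text
[0.55521669 0.38008836 0.075     ]
time: 56.23
tool_pos: [0.5575, 0.4019, 0.0668]
tool_rot: [-0.0, 1.0, 0.031, 0.001]
contact_force: [-0.1, 0.3, -0.2]
gripper_width: 0.063
t 56.23 tcp [557.5 401.9  66.8] jaw yaw 3.61 zax [ 1.e-03  6.e-04 -1.e+00] F [-0.1  0.3 -0.2] w 0.063
```

View pics/w42.png

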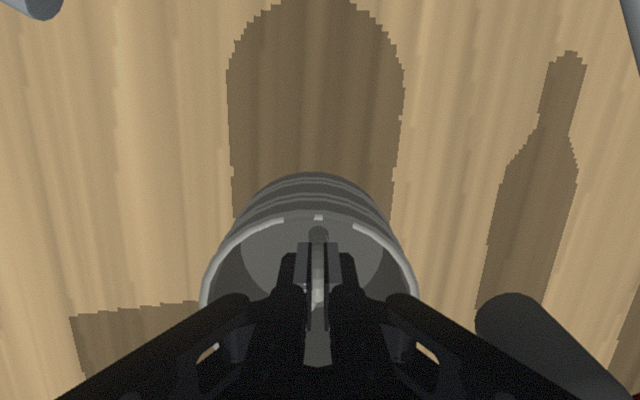

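```bash
python3 -m crank '[[0,0,0,0],[0,0,0,0],[0,0,0,0],[0,0,0,0]]' 0.25; python3 -m crank '[[0,0,-2,0],[0,0,-3,0],[0,0,-3,0],[0,0,-3,0],[0,0,-2,0],[0,0,0,0]]'; python3 - <<'E'
from h import *
show()
f=manip.grab_frame("wrist");save(f,"w43")
rows(fx(70,152)-[.1,0,0],-7.3)
E
```

```text
time: 56.62
tool_pos: [0.5573, 0.4027, 0.0667]
tool_rot: [-0.0, 0.999, 0.032, 0.001]
contact_force: [0.3, 0.2, 0.5]
gripper_width: 0.249
time: 57.12
tool_pos: [0.5596, 0.4041, 0.2034]
tool_rot: [-0.003, 0.999, 0.032, 0.005]
contact_force: [0.4, -0.1, 0.9]
gripper_width: 0.249
t 57.12 tcp [559.6 404.1 203.4] jaw yaw 3.67 zax [ 0.0099  0.0057 -0.9999] F [ 0.4 -0.1  0.9] w 0.249
shift in current axes cm [-3.86 39.11  4.66] turn units 1.829 axes after turn cm [ 3.65 39.13  4.66]
```

View pics/w43.png

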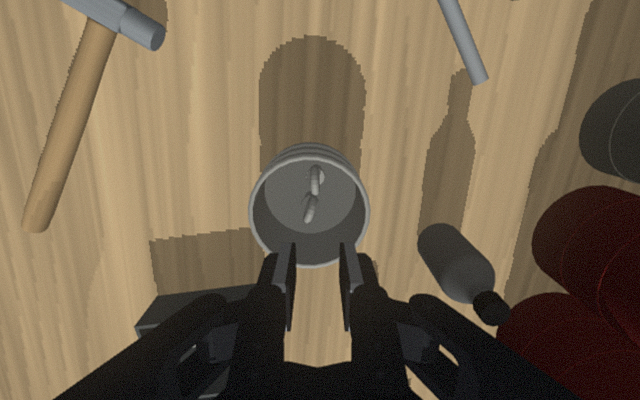

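Both eyes are in the tin. Now open the clamp.

```bash
python3 -m crank '[[0,0,-2,0.6],[0,0,-2,0.6],[0,0,-0.8,0.63],[0,0,0,0],[0,0,0,0]]' 0.45; python3 - <<'E'
from h import *
show()
rows([.6452,.0109,.25],-7.2)
E
```

```text
time: 57.58
tool_pos: [0.5565, 0.4022, 0.2422]
tool_rot: [0.0, 0.998, -0.063, -0.001]
contact_force: [-0.7, 0.3, 0.2]
gripper_width: 0.451
t 57.58 tcp [556.5 402.2 242.2] jaw yaw -7.22 zax [-1.4e-03 -9.0e-04 -1.0e+00] F [-0.7  0.3  0.2] w 0.451
shift in current axes cm [13.72 37.7  -0.76] turn units -0.004 axes after turn cm [13.7  37.71 -0.76]
```

```bash
python3 -m crank '[[0.6,1.6,-0.4,0],[1.2,3.2,-0.4,0],[1.3,3.5,0,0],[1.3,3.5,0,0],[1.3,3.5,0,0],[1.3,3.5,0,0],[1.3,3.5,0,0],[1.3,3.5,0,0],[1.3,3.5,0,0],[1.3,3.5,0,0]]'; python3 -m crank '[[0.9,2.9,0,0],[0.3,1,0,0],[0,0,0,0],[0,0,0,0],[0,0,0,0]]'; python3 - <<'E'
from h import *
show()
rows([.6448,.0109,.153],-7.2)
f=manip.grab_frame("wrist");save(f,"w44")
for P in [(.6452,.0109,.2),(.6452,.0109,.14)]: print(proj(f,P))
E
```

```text
time: 58.42
tool_pos: [0.6351, 0.0589, 0.2495]
tool_rot: [0.0, 0.998, -0.063, -0.002]
contact_force: [0.6, 0.4, 0.4]
gripper_width: 0.449
time: 58.83
tool_pos: [0.6425, 0.0225, 0.2509]
tool_rot: [-0.0, 0.998, -0.063, -0.001]
contact_force: [0.0, 0.3, -0.2]
gripper_width: 0.453
t 58.83 tcp [642.5  22.5 250.9] jaw yaw -7.23 zax [-1.4e-03  7.0e-04 -1.0e+00] F [ 0.   0.3 -0.2] w 0.453
shift in current axes cm [0.39 1.13 9.79] turn units -0.006 axes after turn cm [0.39 1.13 9.79]
[324.52127336 234.4417294 ]
[323.12715325 203.13220239]
```

View pics/w44.png

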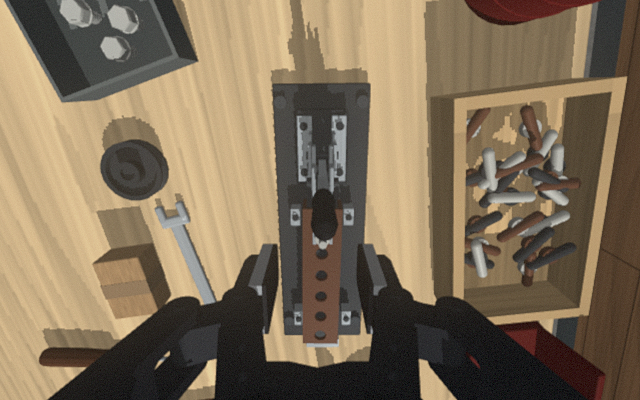

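```bash
python3 -m crank '[[0.3,0.55,0,0],[0,0.55,0,0],[0,0,2,0],[0,0,3,0],[0,0,2.5,0],[0,0,1.5,0],[0,0,0.6,0],[0,0,0,0],[0,0,0,0]]'; python3 -m crank '[[0,0,0,0],[0,0,0,0],[0,0,0,0],[0,0,0,0],[0,0,0,0],[0,0,0,0]]' 0.1; python3 - <<'E'
from h import *
show()
E
```

```text
time: 59.63
tool_pos: [0.6453, 0.01, 0.1568]
tool_rot: [0.0, 0.998, -0.064, 0.001]
contact_force: [-0.6, -0.9, 1.2]
gripper_width: 0.452
time: 60.13
tool_pos: [0.6455, 0.0099, 0.1583]
tool_rot: [0.0, 0.998, -0.064, 0.001]
contact_force: [-2.5, 0.3, 6.1]
gripper_width: 0.204
t 60.13 tcp [645.5   9.9 158.3] jaw yaw -7.3 zax [ 2.7e-03 -3.0e-04 -1.0e+00] F [-2.5  0.3  6.1] w 0.204
```

```bash
python3 -m crank '[[0,-0.49,-0.11,0],[0,-0.49,-0.09,0],[0,-0.5,-0.07,0],[0,-0.5,-0.04,0],[-0.01,-0.5,-0.02,0],[0,-0.5,0,0],[0,-0.5,0.02,0],[-0.01,-0.5,0.04,0],[0,-0.5,0.07,0],[0,-0.49,0.09,0]]'; python3 - <<'E'
from h import *
show()
f=manip.grab_frame("scene");save(f,"s45",(230,190,400,300),4.5)
E
```

```text
time: 60.97
tool_pos: [0.6512, 0.0569, 0.1574]
tool_rot: [0.003, 0.998, -0.064, 0.001]
contact_force: [-1.3, -5.8, 1.6]
gripper_width: 0.203
t 60.97 tcp [651.2  56.9 157.4] jaw yaw -7.32 zax [ 9.0e-04 -5.8e-03 -1.0e+00] F [-1.3 -5.8  1.6] w 0.203
```

View pics/s45.png

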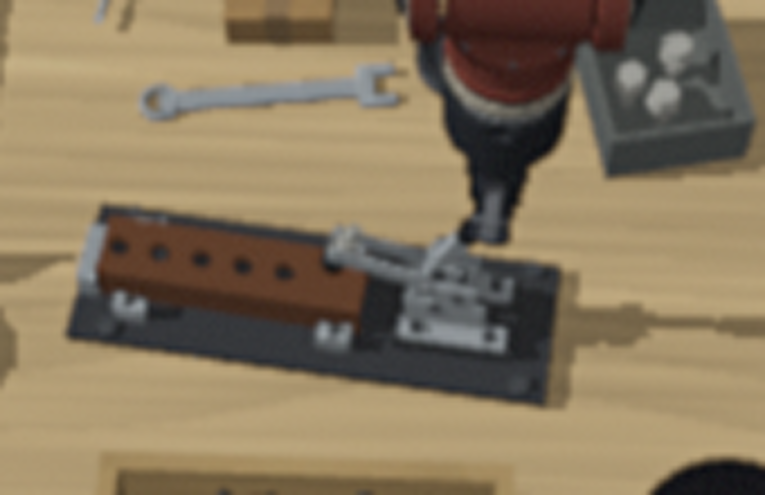

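The clamp has come out of lock and is opening. Continue.

```bash
python3 -m crank '[[0,-0.49,0.11,0],[0,-0.48,0.13,0],[0,-0.48,0.15,0],[0,-0.47,0.17,0],[-0.01,-0.46,0.19,0],[0,-0.45,0.21,0],[0,-0.44,0.23,0],[-0.01,-0.43,0.25,0],[0,-0.42,0.27,0],[0,-0.41,0.29,0]]'; python3 -m crank '[[0,-0.4,0.31,0],[0,-0.38,0.32,0],[0,-0.37,0.34,0],[0,-0.35,0.36,0],[-0.01,-0.34,0.37,0],[0,-0.32,0.39,0],[0,-0.3,0.4,0]]'; python3 - <<'E'
from h import *
show()
f=manip.grab_frame("scene");save(f,"s46",(230,190,400,300),4.5)
E
```

```text
time: 61.85
tool_pos: [0.657, 0.1042, 0.1399]
tool_rot: [0.0, 0.998, -0.064, 0.001]
contact_force: [-5.2, -0.8, 11.2]
gripper_width: 0.204
time: 62.43
tool_pos: [0.6602, 0.1304, 0.1151]
tool_rot: [-0.001, 0.998, -0.063, 0.001]
contact_force: [-4.1, 4.9, 9.6]
gripper_width: 0.204
t 62.43 tcp [660.2 130.4 115.1] jaw yaw -7.25 zax [ 0.0026  0.0021 -1.    ] F [-4.1  4.9  9.6] w 0.204
```

View pics/s46.png

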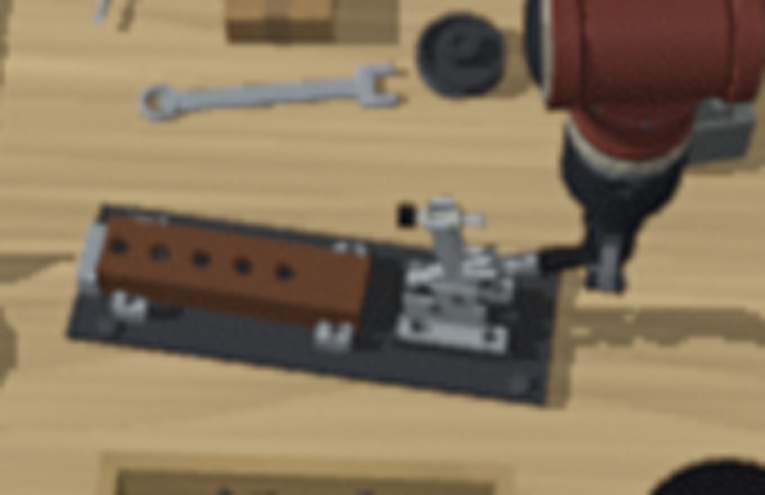

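```bash
python3 -m crank '[[0,-0.28,0.41,0],[0,-0.27,0.42,0],[0,-0.25,0.44,0],[0,-0.2,0.4,0],[0,-0.2,0.4,0]]'; python3 -m crank '[[0,-0.1,0.3,0],[0,0,0,0],[0,0,0,0]]'; python3 - <<'E'
from h import *
show()
f=manip.grab_frame("scene");save(f,"s47",(230,190,400,300),4.5)
E
```

```text
time: 62.9
tool_pos: [0.6617, 0.1426, 0.0937]
tool_rot: [-0.001, 0.998, -0.063, 0.001]
contact_force: [-2.8, 5.0, 6.9]
gripper_width: 0.198
time: 63.15
tool_pos: [0.6618, 0.1432, 0.0921]
tool_rot: [-0.001, 0.998, -0.063, 0.001]
contact_force: [-6.4, 2.9, 12.7]
gripper_width: 0.203
t 63.15 tcp [661.8 143.2  92.1] jaw yaw -7.24 zax [ 0.002  0.002 -1.   ] F [-6.4  2.9 12.7] w 0.203
```

View pics/s47.png

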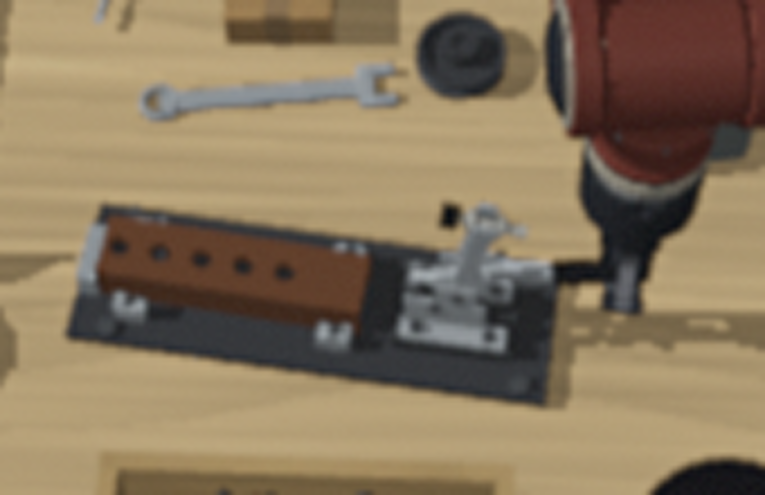

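```bash
python3 -m crank '[[0,0,0.3,0],[0,0,0,0],[0,0,0,0]]'; python3 -m crank '[[0,0,0,0],[0,0,0,0],[0,0,0,0],[0,0,0,0],[0,0,0,0]]' 0.5;python3 -m crank '[[0,0,-2,0],[0,0,-3,0],[0,0,-3,0],[0,0,-3,0],[0,0,-2,0],[0,0,0,0],[0,0,0,0]]'; python3 - <<'E'
from h import *
show()
f=manip.grab_frame("scene");save(f,"s48",(230,210,400,300),4.5)
rows(fx(-75,220),-7)
E
```

```text
time: 63.45
tool_pos: [0.662, 0.1434, 0.0915]
tool_rot: [-0.001, 0.998, -0.063, 0.001]
contact_force: [-12.1, 2.3, 21.2]
gripper_width: 0.201
time: 63.87
tool_pos: [0.6607, 0.1415, 0.0844]
tool_rot: [0.0, 0.998, -0.064, -0.0]
contact_force: [-0.4, 0.5, 0.1]
gripper_width: 0.503
time: 64.45
tool_pos: [0.6618, 0.1416, 0.2166]
tool_rot: [-0.0, 0.998, -0.064, 0.001]
contact_force: [1.5, 0.3, -0.7]
gripper_width: 0.503
t 64.45 tcp [661.8 141.6 216.6] jaw yaw -7.33 zax [ 2.9e-03  4.0e-04 -1.0e+00] F [ 1.5  0.3 -0.7] w 0.503
shift in current axes cm [ 0.23 27.65 -0.57] turn units -0.055 axes after turn cm [ 0.08 27.65 -0.57]
```

View pics/s48.png

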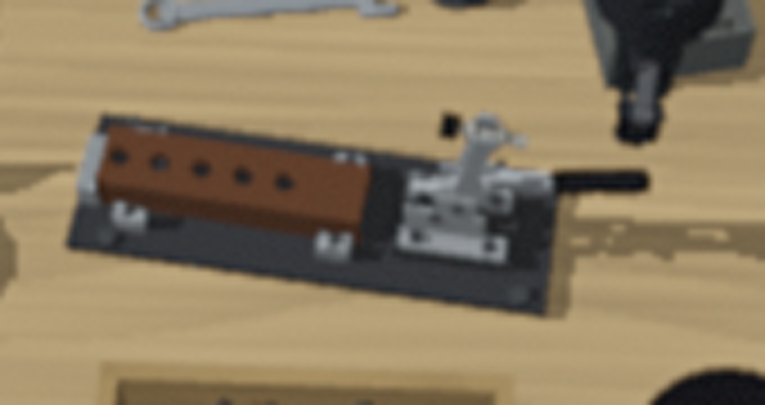

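The clamp is fully open; handle end and foot match the opening picture. Go and fetch the channel.

```bash
python3 -m crank '[[0,1.5,0,0],[0,3,0,0],[0,3.5,0,0],[0,3.5,0,0],[0,3.5,0,0],[0,3.5,0,0],[0,3.5,0,0],[0,3,0,0],[0,1.7,0,0],[0,0,0,0]]' 0.7; python3 -m crank '[[0,0,0,0],[0,0,0,0],[0,0,2,0],[0,0,3.5,0],[0,0,3.5,0],[0,0,3,0],[0,0,1,0],[0,0,0,0],[0,0,0,0]]'; python3 - <<'E'
from h import *
show()
rows(fx(-66,16.5),-7.1)
f=manip.grab_frame("wrist");save(f,"w49",(200,100,440,340),2.5)
E
```

```text
time: 65.33
tool_pos: [0.6249, -0.1273, 0.2123]
tool_rot: [0.0, 0.998, -0.066, -0.002]
contact_force: [-0.0, 1.0, -0.1]
gripper_width: 0.699
time: 66.08
tool_pos: [0.6273, -0.1225, 0.0855]
tool_rot: [-0.0, 0.998, -0.063, -0.0]
contact_force: [0.8, 0.1, -0.1]
gripper_width: 0.696
t 66.08 tcp [ 627.3 -122.5   85.5] jaw yaw -7.25 zax [-2.e-04  1.e-04 -1.e+00] F [ 0.8  0.1 -0.1] w 0.696
shift in current axes cm [0.18 0.14 6.9 ] turn units -0.025 axes after turn cm [0.18 0.14 6.9 ]
```

View pics/w49.png

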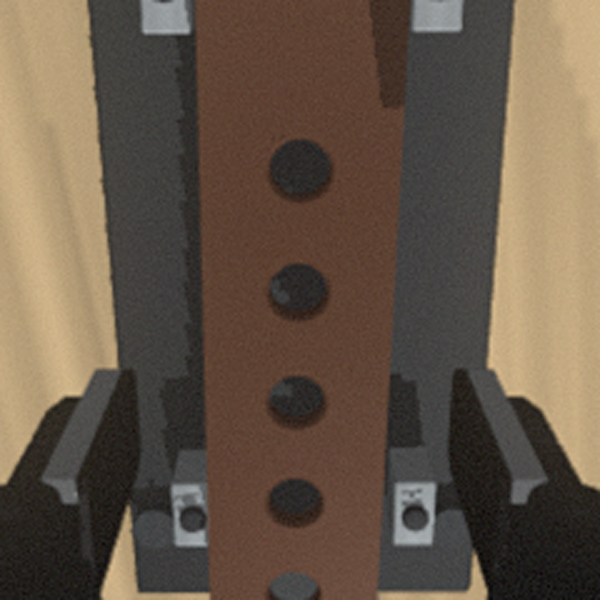

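```bash
python3 -m crank '[[0.1,0,2,0],[0,0,2.2,0],[0,0,1.5,0],[0,0,0.8,0],[0,0,0.3,0],[0,0,0,0],[0,0,0,0]]'; python3 -m crank '[[0,0,0,0],[0,0,0,0],[0,0,0,0],[0,0,0,0],[0,0,0,0],[0,0,0,0]]' 0;  python3 - <<'E'
from h import *
show()
E
```

```text
time: 66.72
tool_pos: [0.6289, -0.1237, 0.0185]
tool_rot: [0.0, 0.998, -0.064, 0.001]
contact_force: [-0.2, -0.7, -0.4]
gripper_width: 0.704
time: 67.22
tool_pos: [0.6293, -0.1238, 0.0191]
tool_rot: [0.0, 0.998, -0.064, 0.001]
contact_force: [-1.0, 0.1, 5.2]
gripper_width: 0.528
t 67.22 tcp [ 629.3 -123.8   19.1] jaw yaw -7.32 zax [ 2.6e-03 -9.0e-04 -1.0e+00] F [-1.   0.1  5.2] w 0.528
```

```bash
python3 -m crank '[[0,0,-0.5,0],[0,0,-1,0],[0,0,-2,0],[0,0,-3,0],[0,0,-3,0],[0,0,-3,0],[0,0,-1.5,0],[0,0,0,0]]'; python3 -m crank '[[-0.7,1.6,0,0],[-1.3,3,0,0],[-1.3,3.2,0,0],[-1.3,3.2,0,0],[-1.3,3.2,0,0],[-1.3,3.2,0,0],[-1.3,3.2,0,0],[-1.3,3.2,0,0],[-1.3,3.2,0,0],[-1.3,3,0,0]]';python3 -m crank '[[-0.7,1.5,0,0],[0,0,0,0.9],[0,0,0,0.9],[0,0,0,0.9],[0,0,0,0.9],[0,0,0,0.9],[0,0,0,0.9],[0,0,0,0.9],[0,0,0,0.9],[0,0,0,0.9]]';python3 -m crank '[[0,0,0,0.9],[0,0,0,0.9],[0,0,0,0.9],[0,0,0,0.9],[0,0,0,0.9],[0,0,0,0.8],[0,0,0,0],[0,0,0,0],[0,0,0,0]]'; python3 - <<'E'
from h import *
show()
rows([.458,-.42,.153],-87.4)
f=manip.grab_frame("wrist");save(f,"w50")
f=manip.grab_frame("top");save(f,"t50",(400,140,560,260),5)
E
```

```text
time: 67.88
tool_pos: [0.6301, -0.124, 0.1617]
tool_rot: [0.001, 0.998, -0.064, 0.004]
contact_force: [0.5, 0.2, -4.5]
gripper_width: 0.525
time: 68.72
tool_pos: [0.4644, -0.4053, 0.1535]
tool_rot: [-0.002, 0.998, -0.064, -0.002]
contact_force: [1.2, -0.3, -3.7]
gripper_width: 0.525
time: 69.55
tool_pos: [0.4566, -0.4176, 0.1533]
tool_rot: [-0.001, 0.882, -0.471, -0.003]
contact_force: [-0.3, -0.7, -4.0]
gripper_width: 0.53
time: 70.3
tool_pos: [0.4573, -0.4184, 0.1553]
tool_rot: [-0.0, 0.722, -0.692, -0.001]
contact_force: [0.5, 0.6, -4.5]
gripper_width: 0.528
t 70.3 tcp [ 457.3 -418.4  155.3] jaw yaw -87.62 zax [-0.0019  0.0023 -1.    ] F [ 0.5  0.6 -4.5] w 0.528
shift in current axes cm [ 0.17 -0.07  0.22] turn units -0.037 axes after turn cm [ 0.17 -0.07  0.22]
```

View pics/w50.png

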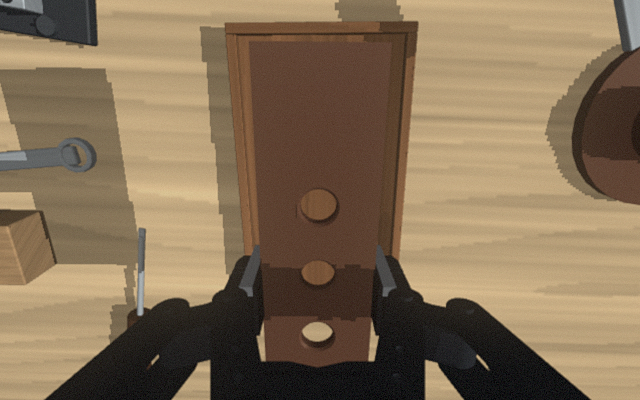

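View pics/t50.png

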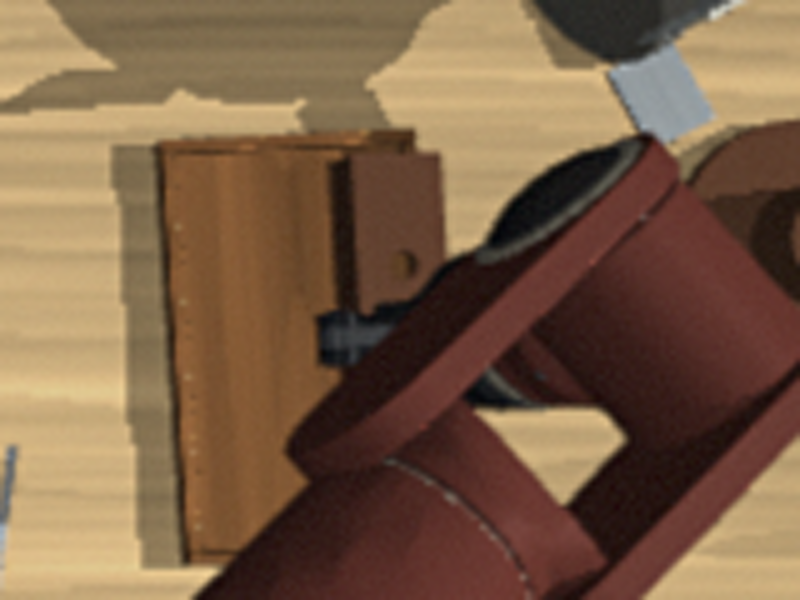

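```bash
python3 - <<'E'
from h import *
f=manip.grab_frame("wrist")
a,b=pt(f,226,23,.018),pt(f,417,22,.018);print(a,b,np.linalg.norm(a-b),(a+b)/2)
a,b=pt(f,249,42,.183),pt(f,392,42,.183);print(a,b,np.linalg.norm(a-b),(a+b)/2)
E
```

```text
[ 0.58096287 -0.3421553   0.018     ] [ 0.58781818 -0.49013575  0.018     ] 0.14813915243585615 [ 0.58439052 -0.41614553  0.018     ]
[ 0.55082787 -0.39212747  0.183     ] [ 0.5527761  -0.43886876  0.183     ] 0.04678187308104312 [ 0.55180199 -0.41549811  0.183     ]
```

```bash
python3 -m crank '[[0.25,-0.15,2,0],[0,0,3,0],[0,0,3,0],[0,0,2.5,0],[0,0,1.8,0],[0,0,0.8,0],[0,0,0.4,0],[0,0,0,0],[0,0,0,0]]'; python3 - <<'E'
from h import *
show()
f=manip.grab_frame("wrist");save(f,"w51")
E
```

```text
time: 71.2
tool_pos: [0.4604, -0.4225, 0.0238]
tool_rot: [0.0, 0.721, -0.693, 0.001]
contact_force: [-1.0, -0.2, -4.6]
gripper_width: 0.525
t 71.2 tcp [ 460.4 -422.5   23.8] jaw yaw -87.71 zax [ 0.0017 -0.002  -1.    ] F [-1.  -0.2 -4.6] w 0.525
```

View pics/w51.png

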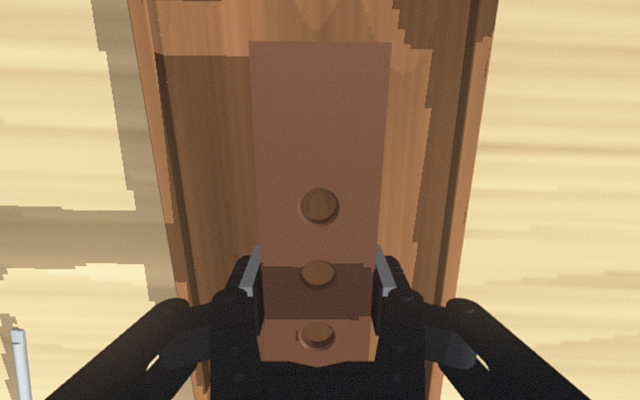

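Centred in the tray. Lower the last 8 mm until it carries.

```bash
python3 -m crank '[[0,0,0.4,0],[0,0,0.2,0],[0,0,0,0],[0,0,0,0]]'; python3 -m crank '[[0,0,0.1,0],[0,0,0,0],[0,0,0,0]]'; python3 -m crank '[[0,0,0.1,0],[0,0,0,0],[0,0,0,0]]'
```

```text
time: 71.58
tool_pos: [0.4595, -0.4215, 0.0162]
tool_rot: [0.0, 0.721, -0.693, -0.0]
contact_force: [-0.4, 0.7, -4.3]
gripper_width: 0.53
time: 71.83
tool_pos: [0.4595, -0.4215, 0.0152]
tool_rot: [0.0, 0.721, -0.693, -0.0]
contact_force: [-0.6, -0.4, -5.3]
gripper_width: 0.523
time: 72.08
tool_pos: [0.4596, -0.4216, 0.0151]
tool_rot: [0.0, 0.721, -0.693, -0.0]
contact_force: [-3.1, 4.5, 2.8]
gripper_width: 0.532
```

The channel is down. Release and retreat.

```bash
python3 -m crank '[[0,0,0,0],[0,0,0,0],[0,0,0,0],[0,0,0,0],[0,0,0,0]]' 0.7; python3 -m crank '[[0,0,-1,0],[0,0,-2.5,0],[0,0,-3.5,0],[0,0,-3.5,0],[0,0,-3.5,0],[0,0,-3.5,0],[0,0,-2,0],[0,0,0,0],[0,0,0,0]]'; python3 -m crank '[[1.5,1,0,0],[2.5,2,0,0],[2.5,2.5,0,0],[2.5,2.5,0,0],[2.5,2.5,0,0],[2,2,0,0],[1,1,0,0],[0,0,0,0],[0,0,0,0],[0,0,0,0]]'; python3 - <<'E'
from h import *
show()
for n in ("top","scene"): save(manip.grab_frame(n),"end_"+n)
E
```

```text
time: 72.5
tool_pos: [0.4597, -0.4218, 0.0143]
tool_rot: [0.0, 0.721, -0.693, 0.0]
contact_force: [-0.0, 0.6, 0.7]
gripper_width: 0.699
time: 73.25
tool_pos: [0.4603, -0.4224, 0.2122]
tool_rot: [0.0, 0.721, -0.693, 0.002]
contact_force: [0.5, 0.6, -0.8]
gripper_width: 0.696
time: 74.08
tool_pos: [0.3311, -0.5706, 0.2082]
tool_rot: [-0.001, 0.721, -0.693, -0.001]
contact_force: [0.2, -0.2, 0.1]
gripper_width: 0.702
t 74.08 tcp [ 331.1 -570.6  208.2] jaw yaw -87.67 zax [-2.e-04  2.e-03 -1.e+00] F [ 0.2 -0.2  0.1] w 0.702
```

View pics/end_top.png

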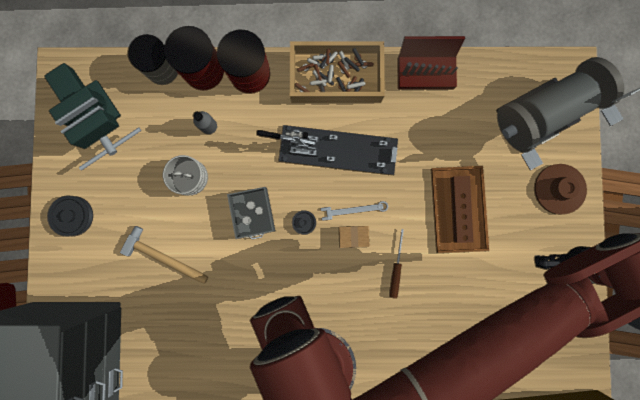

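View pics/end_scene.png

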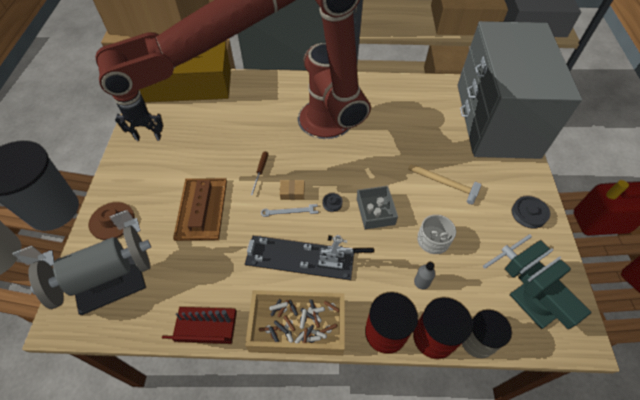

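The final views show the channel flat and upright in the tray at top px (462,210). Three bolts are in the bin near (252,210), two eyes are in the tin near (183,176), and the clamp is open. Everything else is where it was.

```bash
python3 - <<'E'
from h import *
print(manip.job_done()); show()
E
```

```text
the job is handed in; nothing more can be done
None
the job is handed in; nothing more can be done
```

The whole job is done and handed in, at about 74 s on the robot clock. It reports no verdict, so what follows rests on my own last checks.

**What I did**
- I set the channel in the fixture between the locators, felt for the end stop and backed off about 1 mm. Then I swung the clamp down and locked it.
- With the clamp holding, I pulled the three hex bolts into the steel bin and the two eye bolts into the tin.
- I swung the clamp fully open and laid the bare channel flat and right way up in the tray.

**What the last checks showed**
- **Parts:** the final top and scene views show three bolts in the bin, two eyes in the tin, and the channel in the tray.
- **Clamp:** after release the handle end and foot matched the opening picture.
- **Other things on the bench:** by eye, nothing else had moved, and I saw no knock to the bin or tin.
- **Forces:** the largest reading at the end of a move was about 25 N.

**Where things disagreed**
- **Camera offset:** the top camera's estimates came out a few millimetres off the wrist camera and the tool readings, so I used the wrist views for the fine work.
- **Clamp grip:** the pads slid about 13 mm along the handle while I was locking the clamp. I gripped it again centred and pushed with 17 N. The handle moved about 2 mm and sprang back, as a handle at its stop would, and it then stayed locked until I opened it.

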